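# Twist-test three pipe caps and set the loose one aside on the rework ledge

### The job

Gently twist the cap of each of the three test pieces in the sloped rack clockwise, by up to about 50 degrees: a sound cap soon comes up hard and is left so, a loose one just keeps turning. When all three have been tried, lift the piece with the loose cap out of the rack and stand it upright on the free part of the narrow raised steel ledge for rework, set down without dropping it. Leave the two sound pieces in their pockets and do not push the other things on the bench about.

Things in the scene. Friction and masses are not known exactly. Their poses are not given: they have to be found in the camera images.
- cap_a_mid (a point): Centre of the cap of piece a, half-way up, on its axis; z points out of the cap along the piece's axis, x along the small rib (32 x 5 x 4 mm) across its top. Plain round steel cap, 40 mm diameter, 30 mm tall; under it 20 mm of bare 27 mm pipe neck. This point is 59 mm along the axis from the piece's underside. Whole piece about 0.36 kg. Grip it with no more than 40 N a finger.
- cap_a (a joint): How far cap a is screwed on, rad: grows turning clockwise, looking at its top. Starts between 0.02 and 0.15 and turns easily (0.04 N m). A sound cap comes up hard at 0.40; a loose one (worn thread) keeps turning as easily, up to 2.5. No cap unscrews below 0 or comes off.
- piece_a: Test piece a: steel, square foot 46 x 46 x 24 mm, pipe neck, cap; 78 mm tall. Origin: centre of the foot's underside, z along its axis. Starts loose in any pocket of the rack, leaning 30 degrees to the rack's -x side (the robot); the pocket stops it turning. The three look alike; exactly one has a loose cap, which only twisting shows.
- cap_b_mid (a point): Centre of the cap of piece b, half-way up, on its axis; z points out of the cap along the piece's axis, x along the small rib (32 x 5 x 4 mm) across its top. Plain round steel cap, 40 mm diameter, 30 mm tall; under it 20 mm of bare 27 mm pipe neck. This point is 59 mm along the axis from the piece's underside. Whole piece about 0.36 kg. Grip it with no more than 40 N a finger.
- cap_b (a joint): How far cap b is screwed on, rad: grows turning clockwise, looking at its top. Starts between 0.02 and 0.15 and turns easily (0.04 N m). A sound cap comes up hard at 0.40; a loose one (worn thread) keeps turning as easily, up to 2.5. No cap unscrews below 0 or comes off.
- piece_b: Test piece b: steel, square foot 46 x 46 x 24 mm, pipe neck, cap; 78 mm tall. Origin: centre of the foot's underside, z along its axis. Starts loose in any pocket of the rack, leaning 30 degrees to the rack's -x side (the robot); the pocket stops it turning. The three look alike; exactly one has a loose cap, which only twisting shows.
- cap_c_mid (a point): Centre of the cap of piece c, half-way up, on its axis; z points out of the cap along the piece's axis, x along the small rib (32 x 5 x 4 mm) across its top. Plain round steel cap, 40 mm diameter, 30 mm tall; under it 20 mm of bare 27 mm pipe neck. This point is 59 mm along the axis from the piece's underside. Whole piece about 0.36 kg. Grip it with no more than 40 N a finger.
- cap_c (a joint): How far cap c is screwed on, rad: grows turning clockwise, looking at its top. Starts between 0.02 and 0.15 and turns easily (0.04 N m). A sound cap comes up hard at 0.40; a loose one (worn thread) keeps turning as easily, up to 2.5. No cap unscrews below 0 or comes off.
- piece_c: Test piece c: steel, square foot 46 x 46 x 24 mm, pipe neck, cap; 78 mm tall. Origin: centre of the foot's underside, z along its axis. Starts loose in any pocket of the rack, leaning 30 degrees to the rack's -x side (the robot); the pocket stops it turning. The three look alike; exactly one has a loose cap, which only twisting shows.
- rack: Fixed wooden rack, 336 mm long along its y, with three square pockets 49 mm wide and 16 mm deep, 105 mm apart along y, in a face that leans 30 degrees towards its -x side, so pieces come out along their own leaning axis. Origin on the bench under the middle pocket; the middle pocket's floor centre is 45 mm above it. No part is higher than 85 mm.
- ledge_top (a point): Middle of the flat top of the narrow raised ledge, a fixed dark steel channel: top 56 mm wide along its x and 200 mm long along its y, 60 mm above the bench. The elbow stands on it about 70 mm from the middle towards -y; the +y half is free.
- elbow: Bystander: steel pipe elbow, about 50 x 40 x 46 mm, standing on the -y end of the ledge; origin centre of its foot.
- tee: Bystander: steel pipe tee, 68 x 55 x 40 mm, lying on the bench; origin at its underside.
- coupling: Bystander: short steel pipe coupling, 42 mm diameter, 36 mm tall, standing on the bench; origin at its underside.
- wrench: Bystander: steel wrench, 200 mm long, lying on the bench near the ledge, long axis along its x.
- hammer: Bystander: hammer, 280 mm long, lying on the bench beyond the ledge, long axis along its x.
- paste: Bystander: jar of jointing paste, 60 mm diameter, 70 mm tall, standing on the bench; origin at its underside.
Mind the look-alikes: they are no part of the job. What is shaped like the piece_b but blue is not meant. What is shaped like the piece_c but blue is not meant.

How it is judged (in metres and radians):
On the way, in this order (a step that is already met when the one before it is completed fails the run):
1. all three caps have been twisted clockwise, the sound ones until they come up hard, the loose one well past that, all pieces still in the rack (value of joint each of cap_a, cap_c above 0.34 rad and value of joint cap_b above 0.6 rad and distance of each of piece_b, piece_a, piece_c from where it was at the start of the episode below 0.012 m), for 0.1 s.
2. the piece with the loose cap is lifted out of the rack (distance of piece_b from where it was at the start of the episode above 0.04 m), for 0.1 s.
At the end, for the whole second after the job is handed in: The loose-capped piece stands upright (within 7 degrees), at rest and released on the ledge, its axis within 22 mm of the centre line and 95 mm of the middle; the others are in their pockets (moved under 12 mm), caps above 0.34 rad; the loose cap is past 0.60 rad (value of joint each of cap_a, cap_c above 0.34 rad and value of joint cap_b above 0.6 rad and x of piece_b in the frame of ledge_top between -0.022 and 0.022 m and y of piece_b in the frame of ledge_top between -0.095 and 0.095 m and z of piece_b in the frame of ledge_top between -0.005 and 0.006 m and angle between piece_b's own z axis and vertical below 0.12 rad and linear speed of piece_b below 0.02 m/s and distance of each of piece_a, piece_c from where it was at the start of the episode below 0.012 m); the robot touches nothing.
It fails at once if a sound piece is pulled out of its pocket (distance of any of piece_a, piece_c from where it was at the start of the episode above 0.03 m).
It fails at once if a cap is squeezed hard (over 90 N) (contact force between the fingers and piece_a above 90 N or contact force between the fingers and piece_b above 90 N or contact force between the fingers and piece_c above 90 N).
It fails at once if the piece is dropped (falls freely faster than 0.5 m/s) (contact force between the fingers and piece_b below 0.1 N and linear speed of piece_b above 0.5 m/s).
It fails at once if a bystander is pushed more than 30 mm (distance of any of elbow, tee, coupling, wrench, hammer, paste from where it was at the start of the episode above 0.03 m).
It also fails if it takes over 66 s, if anything falls off the work surface, if the arm or the gripper's body presses on something with over 40 N, if the wrist force passes 120 N, or if a joint passes its speed limit or range.

### The arm

A 6-joint arm with a two-finger parallel gripper is mounted at the origin on the work surface. World frame = base frame: x ahead of the robot, y to its left, z up, the work surface at z = 0. Lengths are in mm, angles in rad, forces in N, time in s.
With the tool pointing down it reaches from about 350 to 975 mm from the base axis. Payload 7.1 kg.
Tool frame: the origin (TCP) lies on the mounting face of the last link; the fingertips stand 182 mm ahead of it and the grasp point (between the pads) lies 163 mm ahead of it (ctrl.tip_reach is the distance from the TCP to the fingertips, in mm); z points along the fingers, y is the direction in which the jaws open and shut (so a half turn about z gives the same grasp; the last joint's range is limited). The gripper opens to 88 mm and grips with 3 to 60 N. Pads are 20 mm wide; open, the fingers measure 115 mm over their backs; the gripper's body (75 mm by 178 mm) begins 61 mm behind the grasp point.
Start: joints at [-1.337, 0.423, 1.63, -0, 1.089, -0.019], TCP at [156.342, -605.115, 404.675] pointing down, gripper open.
Joint ranges: [-3, 3], [-0.9, 2.11], [0.09, 2.58], [-1.31, 4.45], [0.11, 2.69], [-2.54, 2.54]. Speed limits (rad/s): [2.39, 2.39, 3.01, 3.14, 3.14, 3.14].

### API

Orientations are given as a rotation vector (axis times angle).
In Python, from workcell import ctrl gives the robot as it stands.
- The arm moves only by the tool jog_arm, never from a script. Its argument "steps" is a list that holds one entry, the list of rows, each a list of 7 numbers: the shift along the tool's x, y, z in m, then the turn, a rotation vector about the tool's x, y, z in degrees, then the gripper's target within -1 to 1 (shut at 1, half-way at 0, fully open at -1). A call has 1 to 20 rows; each row shifts and turns the commanded pose from where the row before left it, along the tool's axes as they then stand; what a row does not reach is not made up. A row lasts 1/12 s, in which the tool goes at most 41.7 mm and 7.16 degrees, less where a joint would pass 70% of its speed; a pose out of reach is approached as far as the arm can. A call is refused whole if a number of a shift passes 0.0417 or a number of a turn 7.16, either way. A call with a gripper value outside its range is refused whole. The fingers move at their own pace and stop on an object; the grip force is fixed at half the most. Time passes only in rows, so rows that do not move let the fingers close. It gives the time, the measured TCP pose, the force and the opening at its end, in the units of the state.
- ctrl.get_obs(): the state, without advancing time (a new reading comes with each control period).
- ctrl.get_image(name): name is "scene" or "side" or "wrist"; returns the picture (384x512x3 uint8, red, green, blue); there is no depth.
- ctrl.camera_info(name): a dict with "fx", "fy", "cx", "cy" (pixels), "origin" and "attitude" of the camera in the world; the wrist camera has in their place "T_tool_cam" (4x4, takes a point from camera to tool coordinates, whose origin is the TCP and whose axes are the flange's). Camera axes: x right, y down, z forward; pixel columns grow to the right and rows downward; lengths in mm; the calibration is good to about 2 mm. A picture is of the moment at which its call begins: read the wrist's pose just before it. camera_info takes no time and is no camera call.
- ctrl.close_job(): hands the job in, once; it reports no verdict.
Trained networks look in the newest picture that a camera, given by its name, has taken for a name from the list of things; names that differ only in an ending like _2 or _b are one class to them, and where a whole thing is asked for, a point or a joint stands for the part that bears it (a point fixed in the world has none). Each returns a list of dicts, best first, with "p" (0 to 1); they miss things now and then, are a little off and sometimes report something else, mostly with a low value. They report only what shows in the picture. A call takes as long as a camera call. They do not tell look-alikes from the thing itself.
- ctrl.look_for(thing, camera): "bbox" ([left, top, right, bottom] in pixels, round what is visible of it).
- ctrl.trace(thing, camera): "pixels" (384x512 bool, what is visible of it) and "bbox" ([left, top, right, bottom] in pixels, round what is visible of it).
- ctrl.landmark_of(thing, camera): "uv" ([column, row] in pixels: a listed point, or the origin of a listed thing).
The state is a dict: "t": time; "qpos": joint angles; "qvel": joint speeds; "joint_torque": joint torques, N m; "ee_pos": TCP position; "orientation": TCP orientation; "ft_force": force on the tool from outside, world axes, zero at the start; "moment": the same for the moment, N m; "width": finger opening in mm.
Only numpy, scipy, OpenCV 4.12 (cv2) and the standard library are available. Lean on these libraries where they do the work, as an engineer would, in place of code of your own. Each camera call takes 0.05 s, during which the arm holds its last target.

## Working session

There is one attempt and no reset: what is moved stays moved. The work goes in short steps, Python scripts to look and compute and a tool call to move; the robot and the scene stay as the last step left them, time stands still between calls to the robot, and variables do not carry over. Pictures are saved under pics/ and viewed, and the job is handed in when it is done.

Besides the shell and the picture viewer there is one more tool, called after "Call:" by a JSON object that holds its "name" and its "arguments", one argument or row to a line. jog_arm: Moves the arm, as the interface text tells. Its arguments: {"type":"object","properties":{"steps":{"type":"array"}},"required":["steps"]}

```bash
ls; mkdir -p pics; python3 - <<'E'
from workcell import ctrl
import cv2
o=ctrl.get_obs();print(o)
for n in("scene","side","wrist"):
    print(n,ctrl.camera_info(n))
    cv2.imwrite(f"pics/{n}0.png",ctrl.get_image(n)[:,:,::-1])
E
```

```text
pics
{'t': 0.0, 'qpos': array([-1.33698095e+00,  4.23830512e-01,  1.63068123e+00,  2.72578051e-05,
        1.08860804e+00, -1.90252944e-02]), 'qvel': array([-0.00062024, -0.00152229,  0.0012582 ,  0.00043512, -0.00242677,
        0.00074771]), 'joint_torque': array([-2.42372539e-05, -5.44624150e+01, -2.73676032e+01,  6.43873005e-02,
        2.26563087e-02, -1.11547217e-04]), 'ee_pos': array([ 156.29524951, -604.85492112,  403.91138624]), 'orientation': array([-3.11501516e+00, -3.95892645e-01,  2.19317815e-04]), 'ft_force': array([ 0.42435342,  0.95930381, -0.38617941]), 'moment': array([-0.02662331,  0.06756524, -0.01370409]), 'width': 88.07285142261786}
scene {'fx': 454.0422880316424, 'fy': 454.0422880316424, 'cx': 255.3516973220052, 'cy': 194.14563925130696, 'origin': array([1120.23479154,  427.01108059,  824.13245172]), 'attitude': array([-1.18497891, -2.35004151,  0.96993521])}
side {'fx': 401.59009517861216, 'fy': 401.59009517861216, 'cx': 255.6790267814724, 'cy': 191.3667591745988, 'origin': array([ 238.02030859, -704.76260668,  563.80154353]), 'attitude': array([-2.10431344,  0.44000224, -0.22599963])}
wrist {'fx': 281.8278200857328, 'fy': 281.8278200857328, 'cx': 260.0973392717624, 'cy': 193.54105658249938, 'T_tool_cam': array([[ 2.22362973e-04, -9.62897071e-01, -2.69868821e-01,
         7.46369487e+01],
       [ 9.99999631e-01, -9.98365412e-06,  8.59588451e-04,
        -2.66822748e-01],
       [-8.30389479e-04, -2.69868913e-01,  9.62896713e-01,
         2.09452600e+01],
       [ 0.00000000e+00,  0.00000000e+00,  0.00000000e+00,
         1.00000000e+00]])}
```

View pics/scene0.png

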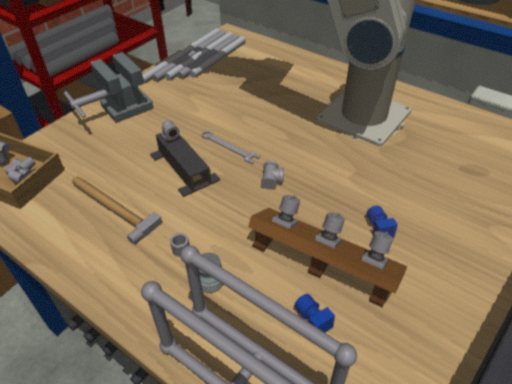

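View pics/side0.png

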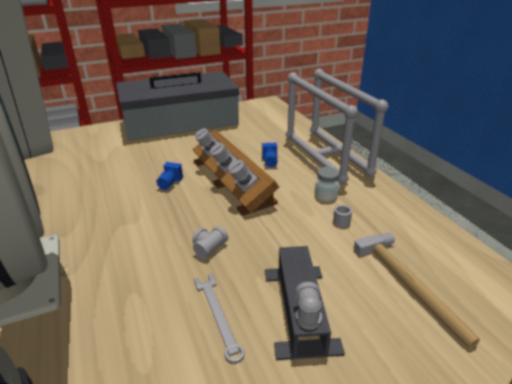

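View pics/wrist0.png

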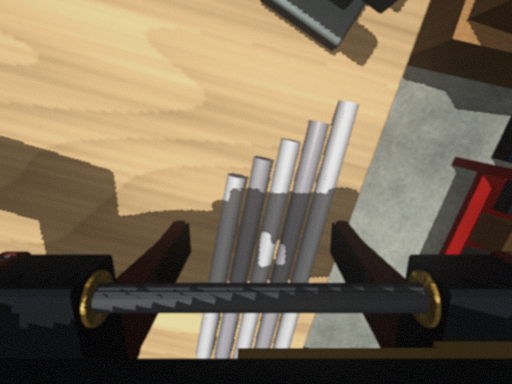

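Three steel pieces stand in the rack at scene pixels (289,206), (332,228), (380,247). The blue look-alikes lie on the bench at (381,221) and (315,312) and are not meant. The ledge is at (185,157) in the scene and (302,300) in the side view.

```bash
cat > h.py <<'E'
import numpy as np, cv2
from scipy.spatial.transform import Rotation as R
from workcell import ctrl
def campose(n):
    c=ctrl.camera_info(n)
    if n=="wrist":
        o=ctrl.get_obs(); T=np.eye(4);T[:3,:3]=R.from_rotvec(o["orientation"]).as_matrix();T[:3,3]=o["ee_pos"]
        T=T@c["T_tool_cam"]; return c,T[:3,:3],T[:3,3]
    return c,R.from_rotvec(c["attitude"]).as_matrix(),np.array(c["origin"])
def ray(n,uv,cp=None):
    c,M,o=cp or campose(n)
    d=M@np.array([(uv[0]-c["cx"])/c["fx"],(uv[1]-c["cy"])/c["fy"],1]);return o,d/np.linalg.norm(d)
def proj(n,p,cp=None):
    c,M,o=cp or campose(n); q=M.T@(np.asarray(p,float)-o)
    return np.array([c["fx"]*q[0]/q[2]+c["cx"],c["fy"]*q[1]/q[2]+c["cy"]])
def tri(rays):
    A=np.zeros((3,3));b=np.zeros(3)
    for o,d in rays:
        P=np.eye(3)-np.outer(d,d);A+=P;b+=P@o
    p=np.linalg.solve(A,b); return p,[float(np.linalg.norm((np.eye(3)-np.outer(d,d))@(p-o))) for o,d in rays]
def atz(n,uv,z,cp=None):
    o,d=ray(n,uv,cp);return o+d*(z-o[2])/d[2]
E
python3 - <<'E'
from h import *
np.set_printoptions(precision=1,suppress=True)
for n in("scene","side"):
    ctrl.get_image(n)
    for th in("cap_a_mid","piece_a","ledge_top","rack"):
        print(n,th,[(np.round(d["uv"],1).tolist(),round(float(d["p"]),2)) for d in ctrl.landmark_of(th,n)])
for th,z in(("elbow",60),("tee",0),("coupling",0),("paste",0),("wrench",0),("hammer",0)):
    r=[ctrl.landmark_of(th,n) for n in("scene","side")]
    for n,q in zip(("scene","side"),r):
        print(th,n,[(np.round(d["uv"],1).tolist(),round(float(d["p"]),2),atz(n,d["uv"],z)) for d in q[:2]])
print(ctrl.get_obs()["t"])
E
```

```text
scene cap_a_mid [([296.3, 205.7], 0.75), ([336.6, 219.9], 0.26)]
scene piece_a [([368.5, 267.3], 0.67), ([387.0, 233.3], 0.67), ([327.1, 244.7], 0.6), ([327.8, 328.1], 0.6), ([211.2, 284.1], 0.48)]
scene ledge_top [([179.2, 151.3], 0.9), ([226.3, 148.8], 0.68)]
scene rack [([321.9, 259.1], 0.71)]
side cap_a_mid [([237.3, 170.1], 0.72)]
side piece_a [([175.9, 166.1], 0.91), ([214.0, 154.3], 0.86), ([269.1, 145.8], 0.77), ([227.8, 165.5], 0.72), ([253.9, 186.1], 0.55), ([220.0, 315.5], 0.52)]
side ledge_top [([299.1, 283.8], 0.81), ([219.2, 151.8], 0.68)]
side rack [([232.1, 179.2], 0.57)]
elbow scene [([169.4, 134.4], 0.65, array([ 472.8, -353.5,   60. ]))]
elbow side [([309.4, 317.7], 0.86, array([ 475.9, -350.2,   60. ]))]
tee scene [([271.0, 180.5], 0.73, array([405.9, -60.6,  -0. ]))]
tee side [([209.7, 248.4], 0.58, array([401.5, -62. ,   0. ]))]
coupling scene [([184.8, 246.1], 0.56, array([700.9, -94.3,   0. ]))]
coupling side [([340.3, 223.0], 0.64, array([704.5, -99.6,   0. ]))]
paste scene [([209.9, 283.2], 0.87, array([743. ,  17.7,   0. ]))]
paste side [([327.8, 194.7], 0.67, array([741.9,  14.4,   0. ]))]
wrench scene [([227.2, 148.0], 0.7, array([ 370.2, -238. ,    0. ])), ([290.5, 202.4], 0.59, array([441.9,  24.6,   0. ]))]
wrench side [([217.8, 318.2], 0.61, array([ 357.7, -244.5,    0. ]))]
hammer scene [([112.3, 209.1], 0.58, array([ 722.1, -318.6,    0. ]))]
hammer side [([407.4, 288.7], 0.71, array([ 705.9, -323. ,    0. ]))]
1.25
```

```bash
python3 - <<'E'
from h import *
np.set_printoptions(precision=1,suppress=True)
print("rack",atz("scene",(321.9,259.1),0),atz("side",(232.1,179.2),0))
print("ledge",tri([ray("scene",(179.2,151.3)),ray("side",(299.1,283.8))]),atz("scene",(179.2,151.3),60),atz("side",(299.1,283.8),60))
for n,b in(("scene",(240,180,420,310)),("side",(170,110,300,220)),("scene",(140,110,230,200)),("side",(250,230,350,370))):
    im=ctrl.get_image(n)[b[1]:b[3],b[0]:b[2],::-1]
    s=min(780/im.shape[1],580/im.shape[0])
    im=cv2.resize(im,None,fx=s,fy=s,interpolation=cv2.INTER_CUBIC);print(n,b,s)
    cv2.imwrite(f"pics/{n}_{b[0]}.png",im)
E
```

```text
rack [546.4 177.8   0. ] [545.5 187.6   0. ]
ledge (array([ 501.7, -282. ,   57.1]), [6.136433024511795, 6.136433024511783]) [ 509.4 -282.5   60. ] [ 495.6 -280.3   60. ]
scene (240, 180, 420, 310) 4.333333333333333
side (170, 110, 300, 220) 5.2727272727272725
scene (140, 110, 230, 200) 6.444444444444445
side (250, 230, 350, 370) 4.142857142857143
```

View pics/scene_240.png

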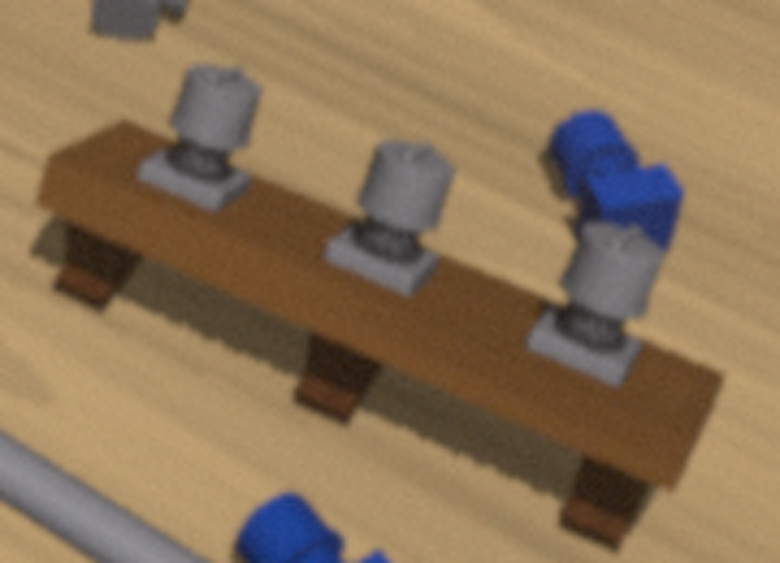

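View pics/side_170.png

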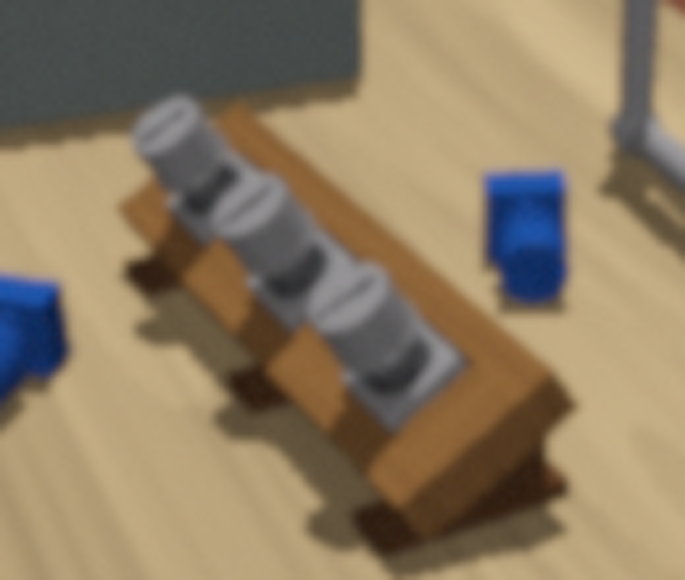

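```bash
python3 - <<'E'
from h import *
from scipy.optimize import least_squares
np.set_printoptions(precision=2,suppress=True)
sc=[(289.6,205.4),(333.7,223.8),(381.2,242.3)];sd=[(239.8,171.6),(222.2,154),(206,138.8)]
for a,b in zip(sc,sd): print(tri([ray("scene",a),ray("side",b)]))
def caps(v,h=59):
    x,y,w=v; c,s=np.cos(w),np.sin(w); out=[]
    for k in(-1,0,1):
        p=np.array([-h*.5,105*k,45+h*np.cos(np.pi/6)]); out.append([x+c*p[0]-s*p[1],y+s*p[0]+c*p[1],p[2]])
    return np.array(out)
cs,cd=campose("scene"),campose("side")
f=lambda v:np.concatenate([np.r_[proj("scene",p,cs)-a,proj("side",p,cd)-b] for p,a,b in zip(caps(v),sc,sd)])
r=least_squares(f,[546,180,0.]);print(r.x,np.degrees(r.x[2]),f(r.x).reshape(-1,4));print(caps(r.x))
E
```

```text
(array([525.2 ,  71.68,  89.65]), [0.59361179512147, 0.5936117951213011])
(array([516.34, 176.77,  89.67]), [2.1960321465191863, 2.196032146519304])
(array([504.7 , 280.22,  90.98]), [3.0222188258556395, 3.0222188258556995])
[546.13 179.38   0.1 ] 5.630178247578787 [[-0.45 -1.31  0.37 -2.69]
 [-0.75 -1.37 -0.71 -2.62]
 [-0.8   0.01 -0.56 -2.49]]
[[527.08  72.    96.1 ]
 [516.77 176.49  96.1 ]
 [506.47 280.98  96.1 ]]
```

View pics/scene_140.png

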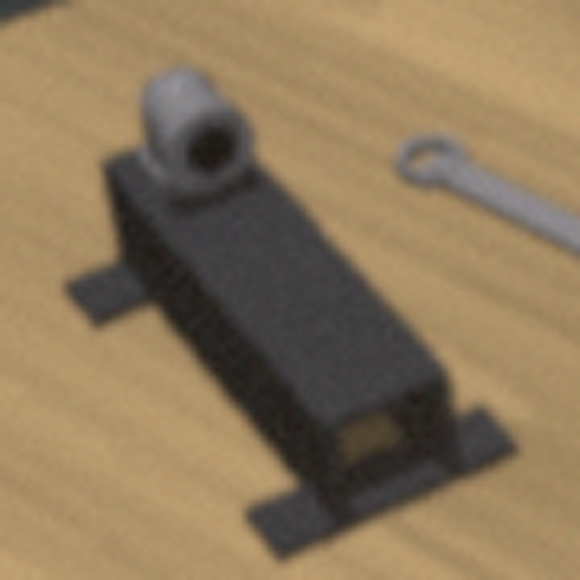

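View pics/side_250.png

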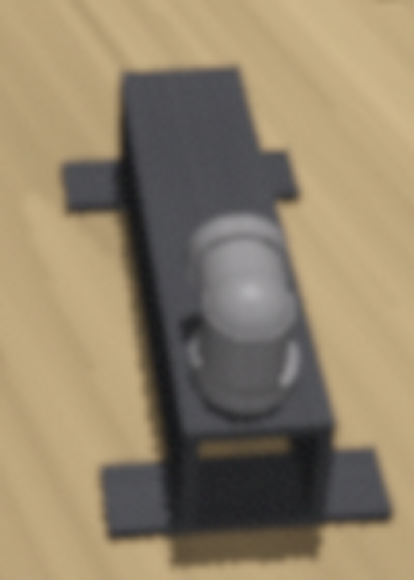

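```bash
cat >> h.py <<'E'
def pose():
    o=ctrl.get_obs();return np.array(o["ee_pos"]),R.from_rotvec(o["orientation"])
def plan(pt,Rt,n=None,start=None):
    p0,R0=start or pose()
    w=(R0.inv()*Rt).as_rotvec()
    if n is None: n=int(max(np.linalg.norm(pt-p0)/38,np.degrees(np.linalg.norm(w))/6.6))+1
    w=w/n; S=sum(R.from_rotvec(w*k).as_matrix() for k in range(n))
    d=np.linalg.solve(S,R0.inv().apply(pt-p0)); d=np.round(d/1000,4); wd=np.round(np.degrees(w),2)
    P=[];p,Q=p0.copy(),R0
    for k in range(n):
        p=p+Q.apply(d*1000);Q=Q*R.from_rotvec(np.radians(wd));P.append(p)
    print("n",n,"row",d.tolist()+wd.tolist(),"|d|",np.linalg.norm(d),"|w|",np.linalg.norm(wd))
    print("mid",P[n//2].round(0),"end",p.round(1),"err",(p-pt).round(2),np.degrees((Q.inv()*Rt).magnitude()).round(3))
    return p,Q
def frame(z,yhint):
    z=z/np.linalg.norm(z);y=yhint-z*(yhint@z);y/=np.linalg.norm(y);return R.from_matrix(np.c_[np.cross(y,z),y,z])
E
python3 - <<'E'
from h import *
from scipy.optimize import least_squares
np.set_printoptions(precision=2,suppress=True)
s=lambda q:np.array(q)/6.4444+[140,110]; d=lambda q:np.array(q)/4.1429+[250,230]
obs=[("scene",s((107,160)),(1,-1)),("scene",s((325,420)),(1,1)),("scene",s((445,372)),(-1,1)),
("side",d((123,72)),(-1,1)),("side",d((240,68)),(1,1)),("side",d((183,430)),(-1,-1)),("side",d((333,425)),(1,-1))]
C={n:campose(n) for n in("scene","side")}
def f(v):
    c,q=np.cos(v[2]),np.sin(v[2]);out=[]
    for n,uv,(a,b) in obs:
        X,Y=28*a,100*b;out.append(proj(n,[v[0]+c*X-q*Y,v[1]+q*X+c*Y,60],C[n])-uv)
    return np.concatenate(out)
r=least_squares(f,[500,-280,0.]);print(r.x,np.degrees(r.x[2]),f(r.x).reshape(-1,2))
psi=np.radians(62)
plan(np.array([480.,-330,380]),R.from_matrix(np.array([[np.cos(psi),np.sin(psi),0],[np.sin(psi),-np.cos(psi),0],[0,0,-1]])))
E
```

```text
[ 499.71 -282.98   -0.35] -20.033424076625995 [[-0.8  -1.38]
 [-0.66 -0.24]
 [ 0.51 -1.21]
 [-0.32 -0.86]
 [ 0.53 -1.21]
 [-0.55  0.36]
 [ 0.4  -0.47]]
n 12 row [0.0363, -0.0026, 0.0021, -0.0, 0.0, -3.96] |d| 0.036453532064808204 |w| 3.96
mid [ 374. -477.  390.] end [ 479.7 -330.3  379.5] err [-0.29 -0.27 -0.54] 0.007
```

Call:
{"name": "jog_arm", "arguments": {
  "steps": [
    [[0.0363,-0.0026,0.0021,0,0,-3.96,-1],[0.0363,-0.0026,0.0021,0,0,-3.96,-1],[0.0363,-0.0026,0.0021,0,0,-3.96,-1],[0.0363,-0.0026,0.0021,0,0,-3.96,-1],[0.0363,-0.0026,0.0021,0,0,-3.96,-1],[0.0363,-0.0026,0.0021,0,0,-3.96,-1],[0.0363,-0.0026,0.0021,0,0,-3.96,-1],[0.0363,-0.0026,0.0021,0,0,-3.96,-1],[0.0363,-0.0026,0.0021,0,0,-3.96,-1],[0.0363,-0.0026,0.0021,0,0,-3.96,-1],[0.0363,-0.0026,0.0021,0,0,-3.96,-1],[0.0363,-0.0026,0.0021,0,0,-3.96,-1],[0,0,0,0,0,0,-1],[0,0,0,0,0,0,-1]]
  ]
}}

```text
t: 2.62
ee_pos: [480.5, -328.8, 379.4]
orientation: [-2.69, -1.622, 0.0]
ft_force: [0.9, 0.0, -0.6]
width: 87.8
```

```bash
python3 - <<'E'
from h import *
np.set_printoptions(precision=2,suppress=True)
cp=campose("wrist")
im=ctrl.get_image("wrist")[:,:,::-1].copy()
cv2.imwrite("pics/w1.png",im)
print(pose()[0],ctrl.get_obs()["qpos"],ctrl.get_obs()["t"])
w=np.radians(-20.03);c,q=np.cos(w),np.sin(w)
for a,b in((1,1),(-1,1),(1,-1),(-1,-1),(0,0)):
    X,Y=28*a,100*b;print(a,b,proj("wrist",[499.7+c*X-q*Y,-283+q*X+c*Y,60],cp))
E
```

```text
[ 480.   -329.94  379.57] [-0.62  0.39  1.75 -0.    1.   -0.13] 2.6667
1 1 [269.93  28.89]
-1 1 [211.59  37.82]
1 -1 [292.15 224.54]
-1 -1 [243.37 230.73]
0 0 [255.4  139.35]
```

View pics/w1.png

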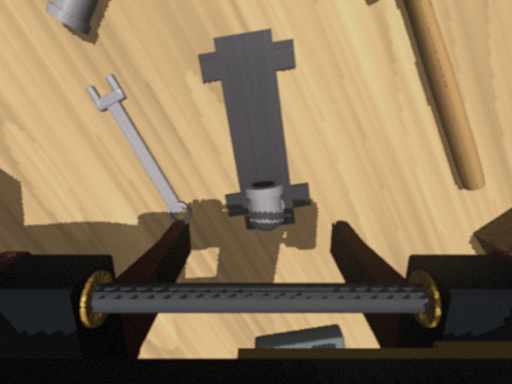

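The wrist view shows the ledge's free-end corners at (214,37) and (271,29), within 2 px of my fit. Next is the rack hover.

```bash
cat >> h.py <<'E'
YAW=np.radians(5.63); RX,RY=546.13,179.38
def cap(k,h=59,x=None,y=None,w=None):
    x,y,w=(RX if x is None else x),(RY if y is None else y),(YAW if w is None else w)
    return np.array([x,y,0])+R.from_euler("z",w).apply([-h*.5,105*k,45+h*np.cos(np.pi/6)])
def tool(tw=0):
    return R.from_euler("z",YAW)*R.from_matrix(np.array([[0,.8660254,.5],[1,0,0],[0,.5,-.8660254]]))*R.from_euler("z",tw,degrees=True)
def tcp(k,back,off=(0,0,0)):
    return cap(k)-tool().apply([0,0,163+back])+np.array(off)
E
python3 - <<'E'
from h import *
np.set_printoptions(precision=2,suppress=True)
print(tool().as_matrix(),np.linalg.det(tool().as_matrix()))
plan(tcp(0,127),tool())
E
```

```text
[[-0.1   0.86  0.5 ]
 [ 1.    0.08  0.05]
 [-0.    0.5  -0.87]] 1.0000000000000002
n 14 row [0.033, -0.0157, -0.0006, -2.08, 0.63, -2.34] |d| 0.03654928179868929 |w| 3.1935716682110016
mid [451. -40. 375.] end [372.9 162.  347.2] err [ 0.43 -0.25 -0.05] 0.032
```

Call:
{"name": "jog_arm", "arguments": {
  "steps": [
    [[0.033,-0.0157,-0.0006,-2.08,0.63,-2.34,-1],[0.033,-0.0157,-0.0006,-2.08,0.63,-2.34,-1],[0.033,-0.0157,-0.0006,-2.08,0.63,-2.34,-1],[0.033,-0.0157,-0.0006,-2.08,0.63,-2.34,-1],[0.033,-0.0157,-0.0006,-2.08,0.63,-2.34,-1],[0.033,-0.0157,-0.0006,-2.08,0.63,-2.34,-1],[0.033,-0.0157,-0.0006,-2.08,0.63,-2.34,-1],[0.033,-0.0157,-0.0006,-2.08,0.63,-2.34,-1],[0.033,-0.0157,-0.0006,-2.08,0.63,-2.34,-1],[0.033,-0.0157,-0.0006,-2.08,0.63,-2.34,-1],[0.033,-0.0157,-0.0006,-2.08,0.63,-2.34,-1],[0.033,-0.0157,-0.0006,-2.08,0.63,-2.34,-1],[0.033,-0.0157,-0.0006,-2.08,0.63,-2.34,-1],[0.033,-0.0157,-0.0006,-2.08,0.63,-2.34,-1],[0,0,0,0,0,0,-1],[0,0,0,0,0,0,-1]]
  ]
}}

```text
t: 4.0
ee_pos: [380.6, 147.6, 350.0]
orientation: [1.869, 2.02, 0.524]
ft_force: [0.2, -0.3, -0.3]
width: 87.9
```

```bash
python3 - <<'E'
from h import *
np.set_printoptions(precision=2,suppress=True)
cp=campose("wrist")
im=ctrl.get_image("wrist")[:,:,::-1].copy()
cv2.imwrite("pics/w2.png",im)
o=ctrl.get_obs()
p,Q=pose();print(p,tcp(0,127),np.degrees((Q.inv()*tool()).as_rotvec()),o["qpos"],o["t"])
for k in(-1,0,1): print(k,proj("wrist",cap(k),cp),proj("wrist",cap(k,78),cp),proj("wrist",cap(k,0),cp))
print([(d["uv"],d["p"]) for d in ctrl.landmark_of("cap_a_mid","wrist")])
E
```

```text
[381.05 147.01 350.16] [372.47 162.26 347.24] [-0.97  0.52 -1.15] [ 0.38  0.14  2.26 -0.52  0.3   0.77] 4.05
-1 [259.32 270.71] [258.93 280.92] [260.26 245.62]
0 [257.3  174.83] [256.73 179.34] [258.67 164.01]
1 [254.8   55.99] [253.96  51.47] [256.78  66.53]
[([254.0, 273.3], 0.75)]
```

View pics/w2.png

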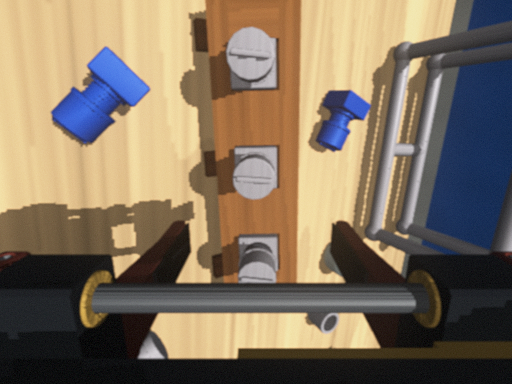

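```bash
python3 - <<'E'
from h import *
np.set_printoptions(precision=2,suppress=True)
cp=campose("wrist")
im=cv2.imread("pics/w2.png")
c=im[15:215,200:310]; c=cv2.resize(c,None,fx=2.9,fy=2.9,interpolation=cv2.INTER_CUBIC)
for k in(1,0):
    th=np.linspace(0,2*np.pi,40)
    pts=np.array([proj("wrist",cap(k,74)+tool().apply([20*np.cos(t),20*np.sin(t),0]),cp) for t in th])
    cv2.polylines(c,[np.int32((pts-[200,15])*2.9)],True,(0,0,255),1)
cv2.imwrite("pics/w2c.png",c)
E
```

```text
(no output)
```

View pics/w2c.png

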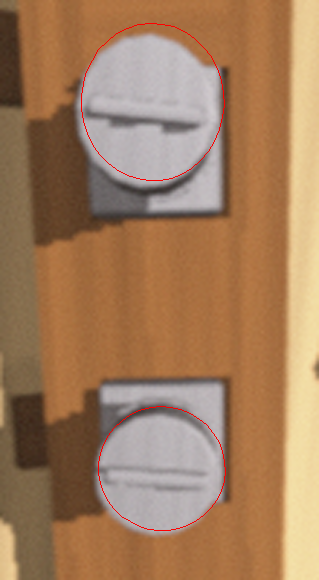

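```bash
python3 - <<'E'
from h import *
np.set_printoptions(precision=2,suppress=True)
plan(tcp(0,45),tool(),8)
E
```

```text
n 8 row [0.0021, -0.0009, 0.0101, -0.12, 0.07, -0.15] |d| 0.010355191934483879 |w| 0.20445048300260873
mid [401. 159. 304.] end [413.2 166.3 276.4] err [-0.04  0.07  0.16] 0.024
```

Call:
{"name": "jog_arm", "arguments": {
  "steps": [
    [[0.0021,-0.0009,0.0101,-0.12,0.07,-0.15,-1],[0.0021,-0.0009,0.0101,-0.12,0.07,-0.15,-1],[0.0021,-0.0009,0.0101,-0.12,0.07,-0.15,-1],[0.0021,-0.0009,0.0101,-0.12,0.07,-0.15,-1],[0.0021,-0.0009,0.0101,-0.12,0.07,-0.15,-1],[0.0021,-0.0009,0.0101,-0.12,0.07,-0.15,-1],[0.0021,-0.0009,0.0101,-0.12,0.07,-0.15,-1],[0.0021,-0.0009,0.0101,-0.12,0.07,-0.15,-1],[0,0,0,0,0,0,-1],[0,0,0,0,0,0,-1]]
  ]
}}

```text
t: 4.93
ee_pos: [413.2, 166.0, 276.0]
orientation: [1.84, 2.029, 0.542]
ft_force: [-0.2, -0.9, -0.2]
width: 87.8
```

```bash
cat >> h.py <<'E'
def look(k,name,h=74,ext=()):
    cp=campose("wrist")
    p,Q=pose()
    im=ctrl.get_image("wrist")[:,:,::-1].copy()
    o=ctrl.get_obs()
    print("pos",p,"tgt off (tool)",tool().inv().apply(cap(k)-p)-[0,0,163],"rot",np.degrees((tool().inv()*Q).as_rotvec()),"q",o["qpos"],o["t"])
    c=cv2.resize(im,None,fx=1.5,fy=1.5,interpolation=cv2.INTER_CUBIC)
    th=np.linspace(0,2*np.pi,60)
    pts=np.array([proj("wrist",cap(k,h)+tool().apply([20*np.cos(t),20*np.sin(t),0]),cp) for t in th])
    cv2.polylines(c,[np.int32(pts*1.5)],True,(0,0,255),1)
    cv2.imwrite("pics/"+name,c)
E
python3 - <<'E'
from h import *
np.set_printoptions(precision=2,suppress=True)
look(0,"w3.png")
E
```

```text
pos [413.24 166.01 275.95] tgt off (tool) [ 0.27  0.19 44.79] rot [ 0.04 -0.05  0.05] q [ 0.4   0.36  2.23 -1.26  0.16  1.52] 4.9833
```

View pics/w3.png

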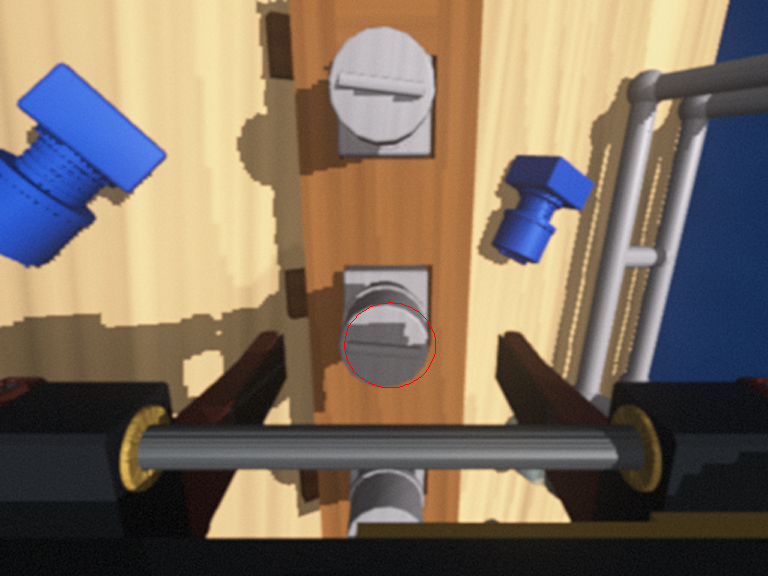

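```bash
cat >> h.py <<'E'
DEL=22
def T(phi,dl=DEL,yaw=None):
    return tool()*R.from_euler("z",phi,degrees=True)*R.from_euler("x",dl,degrees=True)*R.from_euler("z",-90,degrees=True)
OFF={-1:np.zeros(3),0:np.zeros(3),1:np.zeros(3)}  # world correction of cap mid
def tgt(k,phi,back,ax=0):
    "ax: shift out along the piece axis; back: along tool"
    t=T(phi); return cap(k)+OFF[k]-t.apply([0,0,163+back])-tool().apply([0,0,ax]),t
E
python3 - <<'E'
from h import *
np.set_printoptions(precision=2,suppress=True)
print(T(0).as_matrix())
p,Q=pose()
p1=p-Q.apply([0,0,60])
plan(p1,Q,5)
plan(*tgt(0,0,80),start=(p1,Q))
print([float(x) for x in ctrl.get_obs()["qpos"]],p,Q.as_rotvec())
E
```

```text
[[-0.99 -0.1   0.14]
 [-0.1   1.    0.01]
 [-0.14 -0.   -0.99]]
n 5 row [-0.0, 0.0, -0.012, 0.0, 0.0, 0.0] |d| 0.012 |w| 0.0
mid [395. 164. 307.] end [383.2 163.3 328.2] err [-0. -0.  0.] 0.0
n 14 row [-0.0052, 0.0057, 0.0019, 1.23, 1.23, -6.35] |d| 0.007946068210127572 |w| 6.583942587842029
mid [442. 149. 337.] end [482.6 173.4 336.4] err [-0.54  0.27 -0.33] 0.07
[0.3983160416030794, 0.35527949333664693, 2.2342311062246054, -1.2590399756286474, 0.15629384455047582, 1.5181138963827834] [413.01 166.19 276.28] [1.84 2.03 0.54]
```

Call:
{"name": "jog_arm", "arguments": {
  "steps": [
    [[0,0,-0.012,0,0,0,-1],[0,0,-0.012,0,0,0,-1],[0,0,-0.012,0,0,0,-1],[0,0,-0.012,0,0,0,-1],[0,0,-0.012,0,0,0,-1],[-0.0052,0.0057,0.0019,1.23,1.23,-6.35,-1],[-0.0052,0.0057,0.0019,1.23,1.23,-6.35,-1],[-0.0052,0.0057,0.0019,1.23,1.23,-6.35,-1],[-0.0052,0.0057,0.0019,1.23,1.23,-6.35,-1],[-0.0052,0.0057,0.0019,1.23,1.23,-6.35,-1],[-0.0052,0.0057,0.0019,1.23,1.23,-6.35,-1],[-0.0052,0.0057,0.0019,1.23,1.23,-6.35,-1],[-0.0052,0.0057,0.0019,1.23,1.23,-6.35,-1],[-0.0052,0.0057,0.0019,1.23,1.23,-6.35,-1],[-0.0052,0.0057,0.0019,1.23,1.23,-6.35,-1],[-0.0052,0.0057,0.0019,1.23,1.23,-6.35,-1],[-0.0052,0.0057,0.0019,1.23,1.23,-6.35,-1],[-0.0052,0.0057,0.0019,1.23,1.23,-6.35,-1],[-0.0052,0.0057,0.0019,1.23,1.23,-6.35,-1],[0,0,0,0,0,0,-1]]
  ]
}}

```text
t: 6.65
ee_pos: [471.0, 163.3, 338.2]
orientation: [0.196, 2.953, 0.098]
ft_force: [0.7, 0.0, -0.2]
width: 88.1
```

```bash
cat >> h.py <<'E'
def look2(k,phi,back,name,img=True):
    cp=campose("wrist"); p,Q=pose()
    pt,Rt=tgt(k,phi,back); o=ctrl.get_obs()
    print("pos",p,"err(tool)",Q.inv().apply(pt-p),"rot err",np.degrees((Q.inv()*Rt).as_rotvec()),"q",o["qpos"],"t",o["t"])
    if img:
        im=ctrl.get_image("wrist")[:,:,::-1].copy()
        c=cv2.resize(im,None,fx=1.5,fy=1.5,interpolation=cv2.INTER_CUBIC)
        th=np.linspace(0,2*np.pi,60)
        for kk in(-1,0,1):
            pts=np.array([proj("wrist",cap(kk,74)+OFF[kk]+tool().apply([20*np.cos(t),20*np.sin(t),0]),cp) for t in th])
            if np.abs(pts).max()<3000: cv2.polylines(c,[np.int32(pts*1.5)],True,(0,0,255),1)
        cv2.imwrite("pics/"+name,c)
E
python3 - <<'E'
from h import *
np.set_printoptions(precision=2,suppress=True)
look2(0,0,80,"w4.png")
E
```

```text
pos [471.01 163.26 338.15] err(tool) [-10.2   11.2    4.15] rot err [  2.36   2.59 -13.37] q [ 0.31  0.31  2.01 -0.01  0.63 -1.12] t 6.65
```

View pics/w4.png

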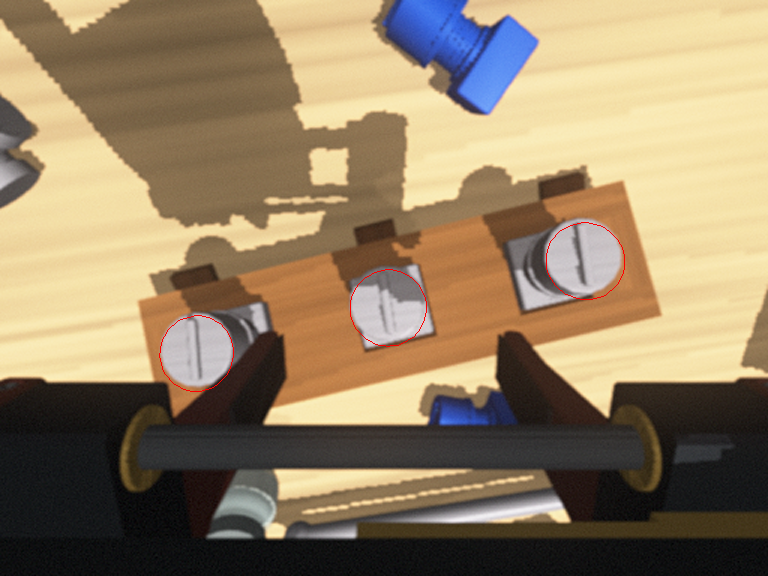

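```bash
cat >> h.py <<'E'
OFF[0]=np.array([-1.,0,0]);OFF[1]=np.array([-1,-2.3,0]);OFF[-1]=np.array([-.5,0,0])
E
python3 - <<'E'
from h import *
np.set_printoptions(precision=2,suppress=True)
s=plan(*tgt(0,0,35),6)
plan(*tgt(0,0,0),4,start=s)
E
```

```text
n 6 row [-0.0017, 0.0016, 0.0081, 0.4, 0.43, -2.28] |d| 0.008429709366283039 |w| 2.354421372651888
mid [483. 170. 307.] end [488.6 174.  292. ] err [ 0.25  0.17 -0.17] 0.038
n 4 row [0.0001, -0.0, 0.0087, -0.01, 0.0, -0.01] |d| 0.00870057469366248 |w| 0.01414213562373095
mid [492. 174. 266.] end [493.  174.4 257.5] err [-0.17  0.12 -0.03] 0.022
```

Call:
{"name": "jog_arm", "arguments": {
  "steps": [
    [[-0.0017,0.0016,0.0081,0.4,0.43,-2.28,-1],[-0.0017,0.0016,0.0081,0.4,0.43,-2.28,-1],[-0.0017,0.0016,0.0081,0.4,0.43,-2.28,-1],[-0.0017,0.0016,0.0081,0.4,0.43,-2.28,-1],[-0.0017,0.0016,0.0081,0.4,0.43,-2.28,-1],[-0.0017,0.0016,0.0081,0.4,0.43,-2.28,-1],[0,0,0,0,0,0,-1],[0,0,0.0087,0,0,0,-1],[0,0,0.0087,0,0,0,-1],[0,0,0.0087,0,0,0,-1],[0,0,0.0087,0,0,0,-1],[0,0,0,0,0,0,-1],[0,0,0,0,0,0,-1]]
  ]
}}

```text
t: 7.78
ee_pos: [492.6, 174.1, 255.9]
orientation: [-0.149, 3.001, 0.005]
ft_force: [-0.7, 0.1, 0.5]
width: 87.9
```

```bash
python3 - <<'E'
from h import *
np.set_printoptions(precision=2,suppress=True)
look2(0,0,0,"w5.png")
E
```

```text
pos [492.6  174.05 255.93] err(tool) [-0.82  0.14 -1.48] rot err [-0.18 -0.17  0.06] q [ 0.33  0.49  1.98 -0.07  0.54 -1.29] t 7.7833
```

View pics/w5.png

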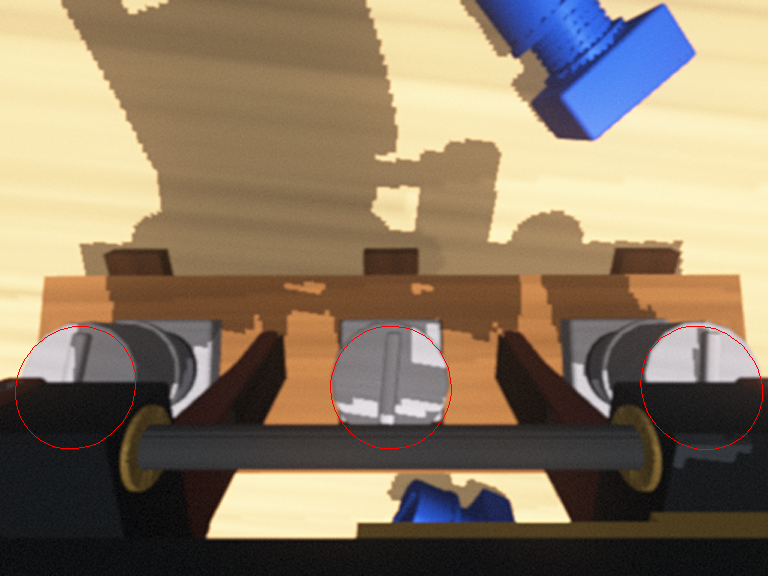

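Call:
{"name": "jog_arm", "arguments": {
  "steps": [
    [[0,0,0,0,0,0,1],[0,0,0,0,0,0,1],[0,0,0,0,0,0,1],[0,0,0,0,0,0,1],[0,0,0,0,0,0,1],[0,0,0,0,0,0,1],[0,0,0,0,0,0,1],[0,0,0,0,0,0,1]]
  ]
}}

```text
t: 8.5
ee_pos: [492.8, 174.2, 256.7]
orientation: [-0.15, 3.0, 0.005]
ft_force: [0.2, -0.5, 0.4]
width: 39.5
```

```bash
python3 - <<'E'
from h import *
np.set_printoptions(precision=2,suppress=True)
look2(0,0,0,"",False)
o=ctrl.get_obs();print(o["width"],o["ft_force"],o["moment"])
# twist rows about piece axis from current pose
p,Q=pose()
A=tool(); g=p+Q.apply([0,0,163])
def tw(n,ang):
    Rw=R.from_rotvec(A.apply([0,0,np.radians(ang)]))
    return plan(g+Rw.apply(p-g),Rw*Q,n)
tw(7,14);tw(18,50)
E
```

```text
pos [492.79 174.18 256.74] err(tool) [-0.52  0.04 -0.7 ] rot err [-0.17 -0.08  0.1 ] q [ 0.33  0.49  1.98 -0.07  0.54 -1.29] t 8.5
39.461444854285624 [ 0.19 -0.47  0.36] [-0.01 -0.13 -0.07]
n 7 row [0.0, -0.0021, 0.0, -0.75, 0.0, 1.85] |d| 0.0021 |w| 1.996246477767713
mid [493. 166. 257.] end [492.9 159.5 256. ] err [0.14 0.27 0.13] 0.041
n 18 row [0.0, -0.003, 0.0, -1.04, 0.01, 2.57] |d| 0.003 |w| 2.772471821317576
mid [490. 145. 254.] end [479.5 124.6 246.5] err [ 0.64 -0.83  0.49] 0.125
```

Call:
{"name": "jog_arm", "arguments": {
  "steps": [
    [[0,-0.0021,0,-0.75,0,1.85,1],[0,-0.0021,0,-0.75,0,1.85,1],[0,-0.0021,0,-0.75,0,1.85,1],[0,-0.0021,0,-0.75,0,1.85,1],[0,-0.0021,0,-0.75,0,1.85,1],[0,-0.0021,0,-0.75,0,1.85,1],[0,0,0,0,0,0,1]]
  ]
}}

```text
t: 9.08
ee_pos: [493.0, 161.1, 256.1]
orientation: [0.136, 3.002, 0.144]
ft_force: [-0.1, -1.4, 0.6]
width: 39.1
```

```bash
cat >> h.py <<'E'
def tws(k):
    o=ctrl.get_obs();p,Q=pose()
    d=tool().inv()*Q*T(0).inv()*tool()
    print("t",o["t"],"w",round(o["width"],2),"F",o["ft_force"],"M",o["moment"],"rel rot (piece frame) deg",np.degrees(d.as_rotvec()),
     "grasp-cap (piece)",tool().inv().apply(p+Q.apply([0,0,163])-cap(k)-OFF[k]),"M axis",tool().inv().apply(o["moment"])[2], "tau6",o["joint_torque"][3:],"q",o["qpos"][3:])
E
python3 - <<'E'
from h import *
np.set_printoptions(precision=2,suppress=True)
tws(0)
E
```

```text
t 9.0833 w 39.15 F [-0.1  -1.44  0.61] M [-0.12  0.   -0.02] rel rot (piece frame) deg [ 0.09 -0.15 11.92] grasp-cap (piece) [-0.81 -0.95  0.37] M axis -0.042029969591294035 tau6 [ 0.5  -0.75 -0.01] q [ 0.1   0.51 -1.28]
```

Call:
{"name": "jog_arm", "arguments": {
  "steps": [
    [[0,-0.0021,0,-0.75,0,1.85,1],[0,-0.0021,0,-0.75,0,1.85,1],[0,-0.0021,0,-0.75,0,1.85,1],[0,-0.0021,0,-0.75,0,1.85,1],[0,-0.0021,0,-0.75,0,1.85,1],[0,-0.0021,0,-0.75,0,1.85,1]]
  ]
}}

```text
t: 9.58
ee_pos: [491.5, 148.8, 254.8]
orientation: [0.413, 2.972, 0.279]
ft_force: [2.2, -8.9, 7.7]
width: 39.6
```

```bash
python3 - <<'E'
from h import *
np.set_printoptions(precision=2,suppress=True)
tws(0)
E
```

```text
t 9.5833 w 39.62 F [ 2.16 -8.9   7.66] M [-1.97 -0.57  0.38] rel rot (piece frame) deg [-0.04 -0.11 23.69] grasp-cap (piece) [-0.92  0.17  0.34] M axis -1.3363428788563518 tau6 [ 1.84 -0.09  0.83] q [ 0.27  0.47 -1.29]
```

Call:
{"name": "jog_arm", "arguments": {
  "steps": [
    [[0,-0.0021,0,-0.75,0,1.85,1],[0,0,0,0,0,0,1]]
  ]
}}

```text
t: 9.75
ee_pos: [491.3, 146.5, 254.6]
orientation: [0.46, 2.962, 0.302]
ft_force: [0.9, -9.2, 6.6]
width: 39.8
```

```bash
python3 - <<'E'
from h import *
np.set_printoptions(precision=2,suppress=True)
tws(0)
o=ctrl.get_obs();p,Q=pose();print("M about grasp axis",tool().inv().apply(o["moment"]-np.cross(Q.apply([0,0,.163]),o["ft_force"])))
E
```

```text
t 9.75 w 39.75 F [ 0.89 -9.18  6.57] M [-1.76 -0.38  0.3 ] rel rot (piece frame) deg [-0.13 -0.11 25.72] grasp-cap (piece) [-1.33  0.86  0.34] M axis -1.157423992513452 tau6 [ 2.28 -0.02  0.55] q [ 0.31  0.47 -1.29]
M about grasp axis [-0.02 -0.15 -0.74]
```

Middle cap came up hard (about 0.74 N m at roughly 24°), so it is sound. I'll release it and go to the −y cap.

Call:
{"name": "jog_arm", "arguments": {
  "steps": [
    [[0,0,0,0,0,0,-1],[0,0,0,0,0,0,-1],[0,0,0,0,0,0,-1],[0,0,0,0,0,0,-1],[0,0,0,0,0,0,-1],[0,0,0,0,0,0,-1],[0,0,-0.012,0,0,0,-1],[0,0,-0.02,0,0,0,-1],[0,0,-0.02,0,0,0,-1],[0,0,0,0,0,0,-1]]
  ]
}}

```text
t: 10.58
ee_pos: [483.1, 138.0, 307.9]
orientation: [0.462, 2.96, 0.305]
ft_force: [0.5, -0.3, 0.0]
width: 87.7
```

```bash
python3 - <<'E'
from h import *
np.set_printoptions(precision=2,suppress=True)
look2(0,0,50,"w6.png")
s=plan(*tgt(-1,0,50),8)
plan(*tgt(-1,0,35),start=s,n=2)
E
```

```text
pos [483.1  137.95 307.91] err(tool) [ 8.25 33.95  7.71] rot err [  9.64   0.21 -23.96] q [ 0.22  0.37  2.02  0.26  0.57 -1.25] t 10.5833
n 8 row [-0.0029, -0.0083, -0.0007, 1.2, 0.02, -3.0] |d| 0.00881986394452885 |w| 3.231160782133876
mid [489.  94. 305.] end [496.9  69.5 306.7] err [-0.19  0.38 -0.29] 0.052
n 2 row [-0.0001, -0.0002, 0.0074, 0.01, 0.01, 0.02] |d| 0.00740337760755184 |w| 0.024494897427831782
mid [499.  69. 292.] end [499.2  69.3 292.1] err [ 0.02  0.   -0.07] 0.009
```

View pics/w6.png

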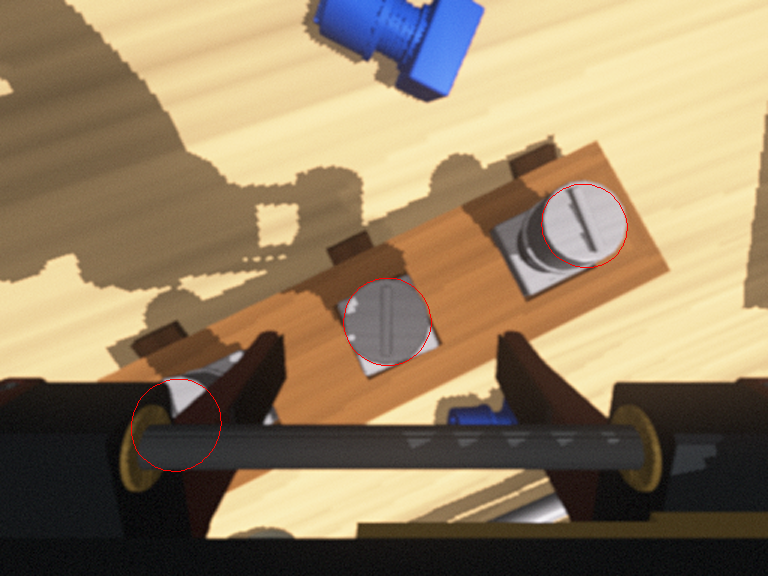

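Call:
{"name": "jog_arm", "arguments": {
  "steps": [
    [[-0.0029,-0.0083,-0.0007,1.2,0.02,-3.0,-1],[-0.0029,-0.0083,-0.0007,1.2,0.02,-3.0,-1],[-0.0029,-0.0083,-0.0007,1.2,0.02,-3.0,-1],[-0.0029,-0.0083,-0.0007,1.2,0.02,-3.0,-1],[-0.0029,-0.0083,-0.0007,1.2,0.02,-3.0,-1],[-0.0029,-0.0083,-0.0007,1.2,0.02,-3.0,-1],[-0.0029,-0.0083,-0.0007,1.2,0.02,-3.0,-1],[-0.0029,-0.0083,-0.0007,1.2,0.02,-3.0,-1],[0,0,0,0,0,0,-1],[0,0,0.0074,0,0,0,-1],[0,0,0.0074,0,0,0,-1],[0,0,0,0,0,0,-1]]
  ]
}}

```text
t: 11.63
ee_pos: [497.8, 70.0, 288.1]
orientation: [-0.148, 3.005, 0.011]
ft_force: [-0.8, 0.4, 0.8]
width: 88.0
```

```bash
python3 - <<'E'
from h import *
np.set_printoptions(precision=2,suppress=True)
look2(-1,0,35,"w7.png")
plan(*tgt(-1,0,0),4)
E
```

```text
pos [497.82  70.03 288.08] err(tool) [-1.79 -0.87 -3.89] rot err [ 0.04 -0.37  0.01] q [ 0.12  0.41  2.01 -0.    0.59 -1.55] t 11.6333
n 4 row [-0.0004, -0.0002, 0.0079, 0.01, -0.09, 0.01] |d| 0.00791264810287934 |w| 0.09110433579144298
mid [502.  70. 265.] end [503.8  69.8 257.5] err [-0.18  0.06 -0.01] 0.018
```

View pics/w7.png

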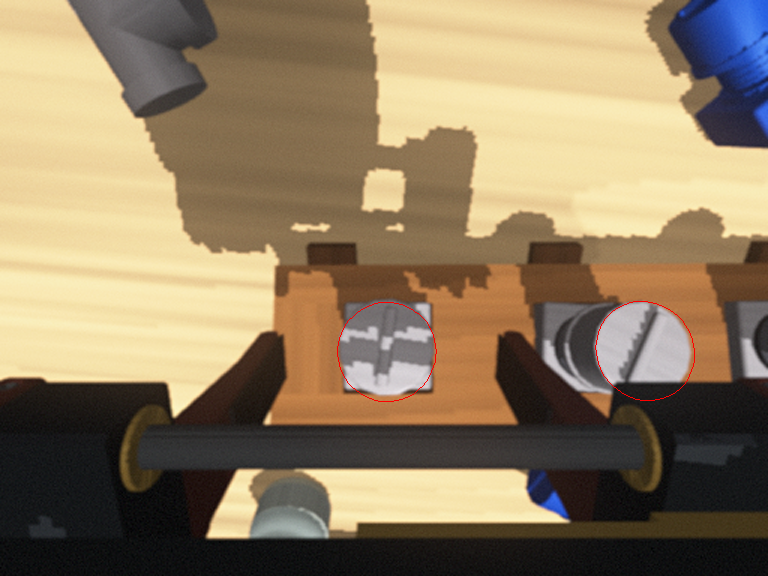

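Call:
{"name": "jog_arm", "arguments": {
  "steps": [
    [[-0.0004,-0.0002,0.0079,0,0,0,-1],[-0.0004,-0.0002,0.0079,0,0,0,-1],[-0.0004,-0.0002,0.0079,0,0,0,-1],[-0.0004,-0.0002,0.0079,0,0,0,-1],[0,0,0,0,0,0,-1],[0,0,0,0,0,0,1],[0,0,0,0,0,0,1],[0,0,0,0,0,0,1],[0,0,0,0,0,0,1],[0,0,0,0,0,0,1],[0,0,0,0,0,0,1],[0,0,0,0,0,0,1],[0,0,0,0,0,0,1]]
  ]
}}

```text
t: 12.77
ee_pos: [504.4, 69.5, 259.0]
orientation: [-0.149, 3.002, 0.01]
ft_force: [-0.1, -0.1, 0.6]
width: 39.3
```

```bash
cat >> h.py <<'E'
def mg():
    o=ctrl.get_obs();p,Q=pose();print("M at grasp (piece frame)",tool().inv().apply(o["moment"]-np.cross(Q.apply([0,0,.163]),o["ft_force"])))
E
python3 - <<'E'
from h import *
np.set_printoptions(precision=2,suppress=True)
tws(-1);mg()
E
```

```text
t 12.7667 w 39.33 F [-0.13 -0.08  0.58] M [-0.14 -0.13 -0.09] rel rot (piece frame) deg [ 0.19  0.02 -0.06] grasp-cap (piece) [-0.32  0.57 -1.29] M axis 0.0018825018021614269 tau6 [ 0.24 -0.4  -0.02] q [-0.    0.53 -1.55]
M at grasp (piece frame) [-0.13 -0.17  0.01]
```

Call:
{"name": "jog_arm", "arguments": {
  "steps": [
    [[0,-0.0021,0,-0.75,0,1.85,1],[0,-0.0021,0,-0.75,0,1.85,1],[0,-0.0021,0,-0.75,0,1.85,1],[0,-0.0021,0,-0.75,0,1.85,1],[0,-0.0021,0,-0.75,0,1.85,1],[0,-0.0021,0,-0.75,0,1.85,1],[0,-0.0021,0,-0.75,0,1.85,1],[0,-0.0021,0,-0.75,0,1.85,1],[0,-0.0021,0,-0.75,0,1.85,1],[0,-0.0021,0,-0.75,0,1.85,1],[0,-0.0021,0,-0.75,0,1.85,1],[0,0,0,0,0,0,1]]
  ]
}}

```text
t: 13.77
ee_pos: [503.8, 45.5, 257.4]
orientation: [0.37, 2.979, 0.26]
ft_force: [0.6, -6.8, 4.3]
width: 39.5
```

```bash
python3 - <<'E'
from h import *
np.set_printoptions(precision=2,suppress=True)
tws(-1);mg()
E
```

```text
t 13.7667 w 39.46 F [ 0.56 -6.81  4.3 ] M [-1.57 -0.18  0.24] rel rot (piece frame) deg [ 0.03 -0.04 21.88] grasp-cap (piece) [-1.43  2.06 -1.24] M axis -1.000763001258982 tau6 [2.17 0.38 0.53] q [ 0.31  0.52 -1.55]
M at grasp (piece frame) [ 0.07 -0.3  -0.66]
```

The −y cap came up hard too (0.66 N m), so it is sound. I'll release it and go to the +y cap.

Call:
{"name": "jog_arm", "arguments": {
  "steps": [
    [[0,0,0,0,0,0,-1],[0,0,0,0,0,0,-1],[0,0,0,0,0,0,-1],[0,0,0,0,0,0,-1],[0,0,0,0,0,0,-1],[0,0,0,0,0,0,-1],[0,0,-0.015,0,0,0,-1],[0,0,-0.03,0,0,0,-1],[0,0,-0.03,0,0,0,-1],[0,0,0,0,0,0,-1]]
  ]
}}

```text
t: 14.6
ee_pos: [493.3, 34.7, 334.4]
orientation: [0.369, 2.976, 0.262]
ft_force: [1.0, 0.3, 0.6]
width: 87.9
```

```bash
python3 - <<'E'
from h import *
np.set_printoptions(precision=2,suppress=True)
look2(-1,0,75,"",False)
s=plan(*tgt(1,0,70),9)
plan(*tgt(1,0,40),start=s,n=2)
E
```

```text
pos [493.33  34.71 334.37] err(tool) [ 8.61 32.07  7.87] rot err [  8.25   0.17 -20.29] q [ 0.01  0.31  2.01  0.25  0.68 -1.5 ] t 14.6
n 9 row [0.005, 0.0264, 0.003, 0.92, 0.02, -2.25] |d| 0.027036271932350434 |w| 2.430905181203084
mid [492. 170. 336.] end [473.2 275.6 327. ] err [0.04 0.14 0.21] 0.054
n 2 row [0.0, -0.0001, 0.0151, -0.01, -0.01, -0.02] |d| 0.015100331122197289 |w| 0.024494897427831782
mid [477. 276. 297.] end [477.4 275.8 297.1] err [ 0.08 -0.07  0.01] 0.01
```

Call:
{"name": "jog_arm", "arguments": {
  "steps": [
    [[0.005,0.0264,0.003,0.92,0.02,-2.25,-1],[0.005,0.0264,0.003,0.92,0.02,-2.25,-1],[0.005,0.0264,0.003,0.92,0.02,-2.25,-1],[0.005,0.0264,0.003,0.92,0.02,-2.25,-1],[0.005,0.0264,0.003,0.92,0.02,-2.25,-1],[0.005,0.0264,0.003,0.92,0.02,-2.25,-1],[0.005,0.0264,0.003,0.92,0.02,-2.25,-1],[0.005,0.0264,0.003,0.92,0.02,-2.25,-1],[0.005,0.0264,0.003,0.92,0.02,-2.25,-1],[0,0,0,0,0,0,-1],[0,0,0.015,0,0,0,-1],[0,0,0.015,0,0,0,-1],[0,0,0,0,0,0,-1],[0,0,0,0,0,0,-1]]
  ]
}}

```text
t: 15.77
ee_pos: [475.9, 275.8, 292.4]
orientation: [-0.146, 3.008, 0.009]
ft_force: [-0.6, 0.0, -0.2]
width: 88.0
```

```bash
python3 - <<'E'
from h import *
np.set_printoptions(precision=2,suppress=True)
look2(1,0,40,"w8.png")
plan(*tgt(1,0,0),5)
E
```

```text
pos [475.87 275.77 292.4 ] err(tool) [-2.09 -0.01 -4.49] rot err [-0.04 -0.53 -0.06] q [ 0.52  0.46  1.9  -0.09  0.66 -1.09] t 15.7667
n 5 row [-0.0004, -0.0, 0.0072, -0.0, -0.09, -0.01] |d| 0.007211102550927978 |w| 0.09055385138137416
mid [480. 276. 272.] end [483.  276.6 257.7] err [0.06 0.1  0.19] 0.022
```

View pics/w8.png

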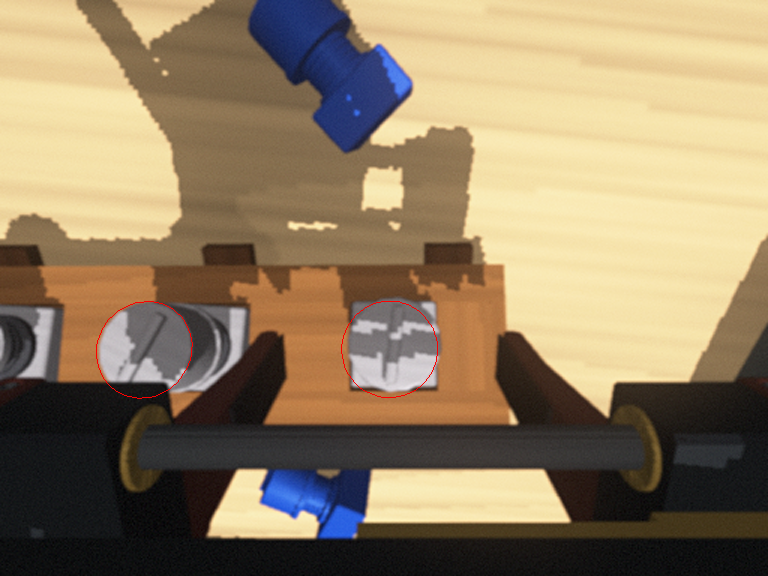

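Call:
{"name": "jog_arm", "arguments": {
  "steps": [
    [[-0.0004,0.0002,0.0072,0,-0.09,0,-1],[-0.0004,0.0002,0.0072,0,-0.09,0,-1],[-0.0004,0.0002,0.0072,0,-0.09,0,-1],[-0.0004,0.0002,0.0072,0,-0.09,0,-1],[-0.0004,0.0002,0.0072,0,-0.09,0,-1],[0,0,0,0,0,0,-1],[0,0,0,0,0,0,1],[0,0,0,0,0,0,1],[0,0,0,0,0,0,1],[0,0,0,0,0,0,1],[0,0,0,0,0,0,1],[0,0,0,0,0,0,1],[0,0,0,0,0,0,1],[0,0,0,0,0,0,1]]
  ]
}}

```text
t: 16.98
ee_pos: [482.8, 278.0, 258.0]
orientation: [-0.147, 2.998, 0.011]
ft_force: [0.8, -0.4, 1.5]
width: 39.2
```

```bash
sed -i 's/OFF\[1\]=np.array(\[-1,-2.3,0\])/OFF[1]=np.array([-1,-1.3,0])/' h.py; python3 - <<'E'
from h import *
np.set_printoptions(precision=2,suppress=True)
tws(1);mg()
E
```

```text
t 16.9833 w 39.17 F [ 0.76 -0.36  1.54] M [-0.02 -0.13 -0.02] rel rot (piece frame) deg [-0.06 -0.    0.03] grasp-cap (piece) [ 0.58  0.38 -0.32] M axis 0.006443298018029598 tau6 [-0.02 -0.5   0.  ] q [-0.1   0.59 -1.07]
M at grasp (piece frame) [0.02 0.03 0.03]
```

Call:
{"name": "jog_arm", "arguments": {
  "steps": [
    [[0,-0.0021,0,-0.75,0,1.85,1],[0,-0.0021,0,-0.75,0,1.85,1],[0,-0.0021,0,-0.75,0,1.85,1],[0,-0.0021,0,-0.75,0,1.85,1],[0,-0.0021,0,-0.75,0,1.85,1],[0,-0.0021,0,-0.75,0,1.85,1],[0,-0.0021,0,-0.75,0,1.85,1],[0,-0.0021,0,-0.75,0,1.85,1],[0,-0.0021,0,-0.75,0,1.85,1],[0,-0.0021,0,-0.75,0,1.85,1],[0,-0.0021,0,-0.75,0,1.85,1],[0,0,0,0,0,0,1]]
  ]
}}

```text
t: 17.98
ee_pos: [481.2, 254.4, 255.6]
orientation: [0.377, 2.978, 0.264]
ft_force: [-1.7, -3.3, 3.4]
width: 39.3
```

```bash
python3 - <<'E'
from h import *
np.set_printoptions(precision=2,suppress=True)
tws(1);mg()
E
```

```text
t 17.9833 w 39.31 F [-1.67 -3.31  3.42] M [-0.62  0.21 -0.12] rel rot (piece frame) deg [ 0.   -0.02 22.22] grasp-cap (piece) [ 0.22  0.17 -0.32] M axis -0.1913012131651744 tau6 [ 0.79 -1.5  -0.01] q [ 0.17  0.49 -1.01]
M at grasp (piece frame) [ 0.05 -0.2  -0.01]
```

Almost no axial torque at 22°, so this is the loose one. Twisting on to about 50°.

Call:
{"name": "jog_arm", "arguments": {
  "steps": [
    [[0,-0.0021,0,-0.75,0,1.85,1],[0,-0.0021,0,-0.75,0,1.85,1],[0,-0.0021,0,-0.75,0,1.85,1],[0,-0.0021,0,-0.75,0,1.85,1],[0,-0.0021,0,-0.75,0,1.85,1],[0,-0.0021,0,-0.75,0,1.85,1],[0,-0.0021,0,-0.75,0,1.85,1],[0,-0.0021,0,-0.75,0,1.85,1],[0,-0.0021,0,-0.75,0,1.85,1],[0,-0.0021,0,-0.75,0,1.85,1],[0,-0.0021,0,-0.75,0,1.85,1],[0,-0.0021,0,-0.75,0,1.85,1],[0,-0.0021,0,-0.75,0,1.85,1],[0,-0.0021,0,-0.75,0,1.85,1],[0,0,0,0,0,0,1],[0,0,0,0,0,0,1]]
  ]
}}

```text
t: 19.32
ee_pos: [468.3, 228.7, 246.7]
orientation: [1.019, 2.801, 0.57]
ft_force: [-6.7, -12.0, 6.5]
width: 39.4
```

```bash
python3 - <<'E'
from h import *
np.set_printoptions(precision=2,suppress=True)
tws(1);mg()
E
```

```text
t 19.3167 w 39.41 F [ -6.71 -12.01   6.5 ] M [-1.84  0.75 -0.27] rel rot (piece frame) deg [ 0.07 -0.07 50.  ] grasp-cap (piece) [-0.37 -0.54 -0.35] M axis -0.6450584406827669 tau6 [ 1.52 -1.11 -0.1 ] q [ 0.67  0.33 -1.1 ]
M at grasp (piece frame) [ 0.01 -0.4  -0.03]
```

Call:
{"name": "jog_arm", "arguments": {
  "steps": [
    [[0,0,0,0,0,0,-1],[0,0,0,0,0,0,-1],[0,0,0,0,0,0,-1],[0,0,0,0,0,0,-1],[0,0,0,0,0,0,-1],[0,0,0,0,0,0,-1]]
  ]
}}

```text
t: 19.82
ee_pos: [469.7, 230.2, 247.5]
orientation: [1.015, 2.799, 0.573]
ft_force: [0.2, 0.1, 0.6]
width: 75.9
```

```bash
python3 - <<'E'
from h import *
np.set_printoptions(precision=2,suppress=True)
look2(1,50,0,"w9.png")
plan(*tgt(1,0,0),12)
E
```

```text
pos [469.74 230.21 247.47] err(tool) [ 0.06 -1.78  0.2 ] rot err [0.08 0.01 0.09] q [ 0.38  0.49  2.04  0.67  0.33 -1.1 ] t 19.8167
n 12 row [0.0002, 0.0043, 0.0001, 1.57, 0.0, -3.86] |d| 0.004305810028322197 |w| 4.1670733134899365
mid [482. 256. 256.] end [482.9 277.4 257.5] err [-0.04 -0.04  0.01] 0.09
```

View pics/w9.png

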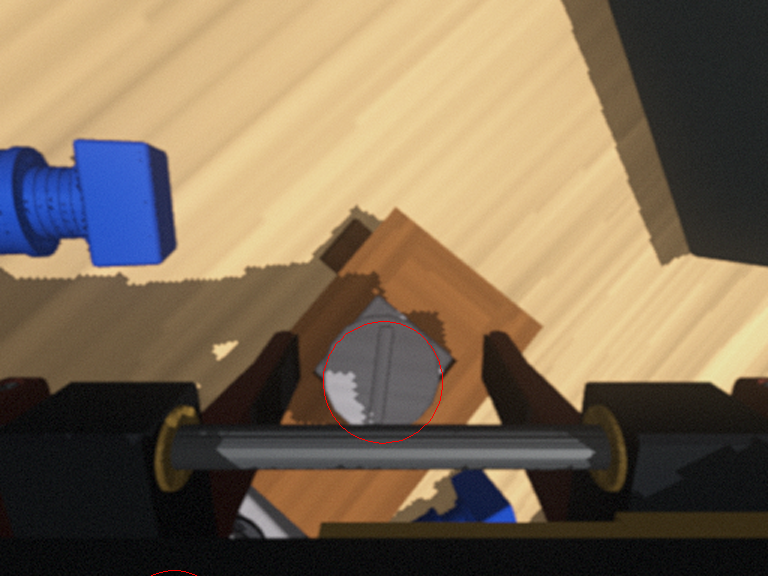

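The rib stayed aligned with the jaws while the rack appears turned about 50°, so this cap has turned fully and is loose. I'll go back to neutral and regrip square to the foot.

Call:
{"name": "jog_arm", "arguments": {
  "steps": [
    [[0.0002,0.0043,0.0001,1.57,0,-3.86,-1],[0.0002,0.0043,0.0001,1.57,0,-3.86,-1],[0.0002,0.0043,0.0001,1.57,0,-3.86,-1],[0.0002,0.0043,0.0001,1.57,0,-3.86,-1],[0.0002,0.0043,0.0001,1.57,0,-3.86,-1],[0.0002,0.0043,0.0001,1.57,0,-3.86,-1],[0.0002,0.0043,0.0001,1.57,0,-3.86,-1],[0.0002,0.0043,0.0001,1.57,0,-3.86,-1],[0.0002,0.0043,0.0001,1.57,0,-3.86,-1],[0.0002,0.0043,0.0001,1.57,0,-3.86,-1],[0.0002,0.0043,0.0001,1.57,0,-3.86,-1],[0.0002,0.0043,0.0001,1.57,0,-3.86,-1],[0,0,0,0,0,0,-1],[0,0,0,0,0,0,-1]]
  ]
}}

```text
t: 21.03
ee_pos: [482.7, 277.6, 257.4]
orientation: [-0.147, 2.998, 0.01]
ft_force: [0.3, -1.0, 0.0]
width: 87.8
```

```bash
python3 - <<'E'
from h import *
np.set_printoptions(precision=2,suppress=True)
look2(1,0,0,"w10.png")
E
```

```text
pos [482.7  277.55 257.42] err(tool) [-0.2  -0.12 -0.06] rot err [-0.02  0.03 -0.03] q [ 0.51  0.52  1.9  -0.1   0.59 -1.07] t 21.0333
```

View pics/w10.png

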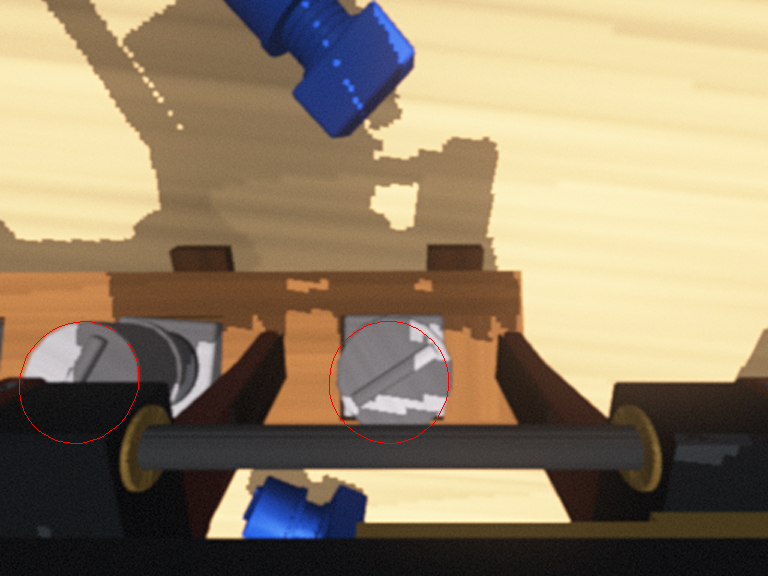

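Call:
{"name": "jog_arm", "arguments": {
  "steps": [
    [[0,0,0,0,0,0,1],[0,0,0,0,0,0,1],[0,0,0,0,0,0,1],[0,0,0,0,0,0,1],[0,0,0,0,0,0,1],[0,0,0,0,0,0,1],[0,0,0,0,0,0,1],[0,0,0,0,0,0,1],[0,0,0,0,0,0,1],[0.0019,0,-0.0046,0,0,0,1],[0.0019,0,-0.0046,0,0,0,1],[0.0019,0,-0.0046,0,0,0,1],[0.0019,0,-0.0046,0,0,0,1],[0.0019,0,-0.0046,0,0,0,1],[0.0037,0,-0.0093,0,0,0,1],[0.0037,0,-0.0093,0,0,0,1],[0.0037,0,-0.0093,0,0,0,1],[0.0037,0,-0.0093,0,0,0,1],[0,0,0,0,0,0,1]]
  ]
}}

```text
t: 22.67
ee_pos: [449.9, 274.3, 315.7]
orientation: [-0.149, 2.996, 0.01]
ft_force: [0.1, 0.6, -3.7]
width: 39.7
```

```bash
python3 - <<'E'
from h import *
np.set_printoptions(precision=2,suppress=True)
look2(1,0,0,"w11.png");tws(1)
b=(340,170,440,290)
im=ctrl.get_image("scene")[150:310,240:440,::-1]
cv2.imwrite("pics/s11.png",cv2.resize(im,None,fx=3.6,fy=3.6,interpolation=cv2.INTER_CUBIC))
E
```

```text
pos [449.87 274.25 315.72] err(tool) [-24.6   -0.06  62.32] rot err [-0.01  0.14  0.05] q [ 0.54  0.39  1.94 -0.1   0.68 -1.06] t 22.6667
t 22.7167 w 39.52 F [ 0.25 -0.85 -4.16] M [0.04 0.07 0.01] rel rot (piece frame) deg [-0.14  0.01 -0.06] grasp-cap (piece) [ -0.01   0.65 -66.08] M axis 0.01869855861979492 tau6 [-0.19 -0.39  0.02] q [-0.1   0.68 -1.06]
```

View pics/s11.png

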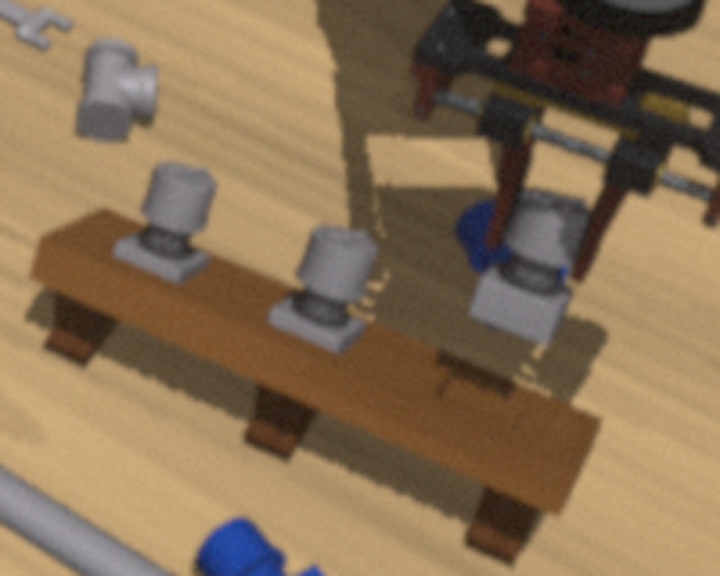

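View pics/w11.png

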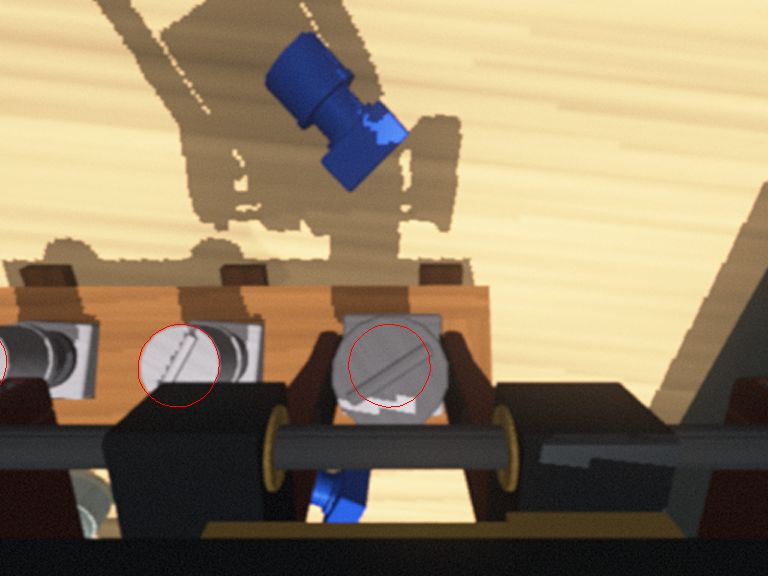

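```bash
cat >> h.py <<'E'
YL=np.radians(-20.03)
def TL(l=0): 
    l=np.radians(l)
    B=R.from_matrix(np.array([[0,np.cos(l),np.sin(l)],[1,0,0],[0,np.sin(l),-np.cos(l)]]))
    return R.from_euler("z",YL)*B*R.from_euler("x",DEL,degrees=True)*R.from_euler("z",-90,degrees=True)
def led(h,lx=0.,ly=45.):
    g=np.array([500.4,-283.4,0])+R.from_euler("z",YL).apply([lx,ly,0]); g[2]=119+h
    return g-TL().apply([0,0,163]),TL()
E
python3 - <<'E'
from h import *
np.set_printoptions(precision=2,suppress=True)
p,Q=pose();p1=p+[0,0,80]
plan(p1,Q,4)
s=plan(*led(90),start=(p1,Q),n=22)
print(led(0)[0])
E
```

```text
n 4 row [-0.0028, -0.0, -0.0198, 0.0, 0.0, 0.0] |d| 0.019996999774966245 |w| 0.0
mid [450. 274. 374.] end [450.3 274.3 394.4] err [-0.08  0.05 -0.01] 0.0
n 22 row [-0.0086, -0.0238, 0.0002, -0.14, 1.35, 1.17] |d| 0.02530691605075577 |w| 1.791926337771729
mid [549. -12. 388.] end [ 573.8 -261.5  359.9] err [ 0.66  0.51 -0.19] 0.158
[ 573.18 -262.04  270.13]
```

Call:
{"name": "jog_arm", "arguments": {
  "steps": [
    [[-0.0014,0,-0.0099,0,0,0,1],[-0.0028,0,-0.0198,0,0,0,1],[-0.0028,0,-0.0198,0,0,0,1],[-0.0028,0,-0.0198,0,0,0,1],[-0.0014,0,-0.0099,0,0,0,1],[-0.0043,-0.0119,0.0001,-0.07,0.68,0.59,1],[-0.0086,-0.0238,0.0002,-0.14,1.35,1.17,1],[-0.0086,-0.0238,0.0002,-0.14,1.35,1.17,1],[-0.0086,-0.0238,0.0002,-0.14,1.35,1.17,1],[-0.0086,-0.0238,0.0002,-0.14,1.35,1.17,1],[-0.0086,-0.0238,0.0002,-0.14,1.35,1.17,1],[-0.0086,-0.0238,0.0002,-0.14,1.35,1.17,1],[-0.0086,-0.0238,0.0002,-0.14,1.35,1.17,1],[-0.0086,-0.0238,0.0002,-0.14,1.35,1.17,1],[-0.0086,-0.0238,0.0002,-0.14,1.35,1.17,1],[-0.0086,-0.0238,0.0002,-0.14,1.35,1.17,1],[-0.0086,-0.0238,0.0002,-0.14,1.35,1.17,1],[-0.0086,-0.0238,0.0002,-0.14,1.35,1.17,1],[-0.0043,-0.0119,0.0001,-0.07,0.68,0.59,1]]
  ]
}}

```text
t: 24.35
ee_pos: [554.9, -39.0, 384.5]
orientation: [-0.247, -2.961, -0.059]
ft_force: [1.1, -0.4, -3.0]
width: 39.5
```

```bash
python3 - <<'E'
from h import *
np.set_printoptions(precision=2,suppress=True)
o=ctrl.get_obs();print(o["qpos"],o["t"])
plan(*led(80),n=11)
E
```

```text
[-0.1   0.38  1.75  0.04  1.18 -1.52] 24.35
n 11 row [-0.0072, -0.0193, 0.0009, -0.13, 1.09, 0.94] |d| 0.02061892334725555 |w| 1.445198948242075
mid [ 571. -160.  367.] end [ 573.5 -262.   350.3] err [0.37 0.04 0.21] 0.063
```

Call:
{"name": "jog_arm", "arguments": {
  "steps": [
    [[-0.0072,-0.0193,0.0009,-0.13,1.09,0.94,1],[-0.0072,-0.0193,0.0009,-0.13,1.09,0.94,1],[-0.0072,-0.0193,0.0009,-0.13,1.09,0.94,1],[-0.0072,-0.0193,0.0009,-0.13,1.09,0.94,1],[-0.0072,-0.0193,0.0009,-0.13,1.09,0.94,1],[-0.0072,-0.0193,0.0009,-0.13,1.09,0.94,1],[-0.0072,-0.0193,0.0009,-0.13,1.09,0.94,1],[-0.0072,-0.0193,0.0009,-0.13,1.09,0.94,1],[-0.0072,-0.0193,0.0009,-0.13,1.09,0.94,1],[-0.0072,-0.0193,0.0009,-0.13,1.09,0.94,1],[-0.0072,-0.0193,0.0009,-0.13,1.09,0.94,1],[0,0,0,0,0,0,1],[0,0,0,0,0,0,1]]
  ]
}}

```text
t: 25.43
ee_pos: [573.5, -260.2, 350.0]
orientation: [-0.478, -2.72, -0.095]
ft_force: [0.8, 1.1, -3.9]
width: 39.7
```

```bash
cat >> h.py <<'E'
def vis(n,b,name,h,lx=0.,ly=45.,dz=0):
    im=ctrl.get_image(n)[:,:,::-1].copy()
    s=min(780/(b[2]-b[0]),580/(b[3]-b[1]))
    c=cv2.resize(im[b[1]:b[3],b[0]:b[2]],None,fx=s,fy=s,interpolation=cv2.INTER_CUBIC)
    cp=campose(n);Rl=R.from_euler("z",YL)
    def P(x,y,z): return (proj(n,np.array([500.4,-283.4,60])+Rl.apply([x,y,z]),cp)-[b[0],b[1]])*s
    def poly(pts,col): cv2.polylines(c,[np.int32([P(*q) for q in pts])],True,col,1)
    poly([(28,100,0),(-28,100,0),(-28,-100,0),(28,-100,0)],(0,255,0))
    for z in(0,24): poly([(lx+a*23,ly+e*23,h+z) for a,e in((1,1),(1,-1),(-1,-1),(-1,1))],(0,0,255))
    for z in(44,74): poly([(lx+20*np.cos(t),ly+20*np.sin(t),h+z) for t in np.linspace(0,6.283,40)],(0,0,255))
    cv2.imwrite("pics/"+name,c)
E
python3 - <<'E'
from h import *
np.set_printoptions(precision=2,suppress=True)
p,Q=pose();pt,Rt=led(80);print(p,p-pt,np.degrees((Q.inv()*Rt).as_rotvec()),ctrl.get_obs()["qpos"],ctrl.get_obs()["ft_force"])
dh=80+(p-pt)[2]
vis("scene",(120,80,280,200),"s12.png",dh);vis("side",(220,190,380,370),"d12.png",dh)
E
```

```text
[ 573.54 -260.15  349.99] [ 0.35  1.88 -0.14] [ 0.02 -0.01  0.12] [-0.44  0.57  1.55 -0.03  1.41 -1.65] [ 0.82  1.09 -3.89]
```

View pics/s12.png

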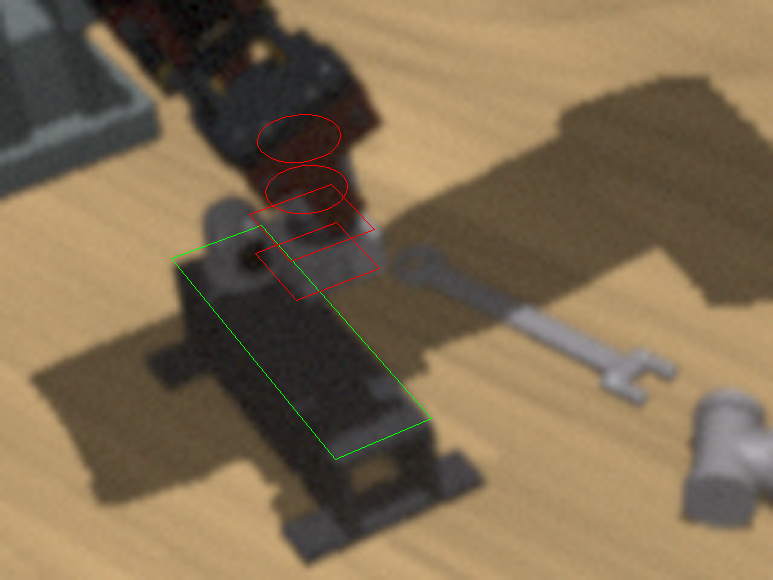

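View pics/d12.png

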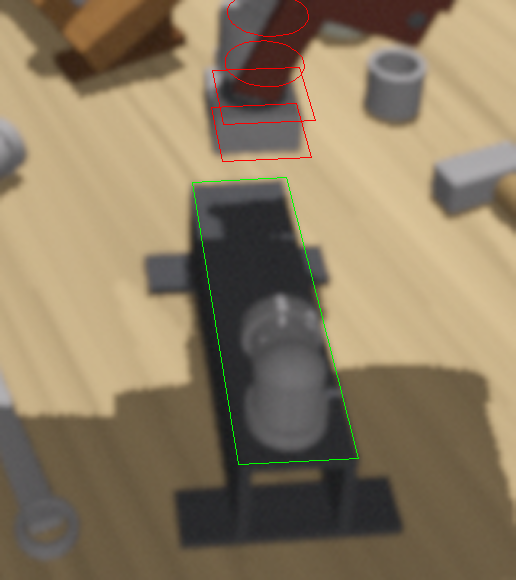

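```bash
python3 - <<'E'
from h import *
np.set_printoptions(precision=2,suppress=True)
p,Q=pose();pt,Rt=led(80);print(p-pt)
dh=80+(p-pt)[2]
lx,ly=R.from_euler("z",-YL).apply([*(p-pt)[:2],0])[:2];print(lx,ly)
vis("side",(270,170,340,250),"d13.png",dh,lx,45+ly)
vis("scene",(155,95,215,150),"s13.png",dh,lx,45+ly)
cv2.imwrite("pics/w13.png",ctrl.get_image("wrist")[:,:,::-1])
E
```

```text
[0.44 3.13 0.39]
-0.6605189162625558 3.0902127526808627
```

View pics/d13.png

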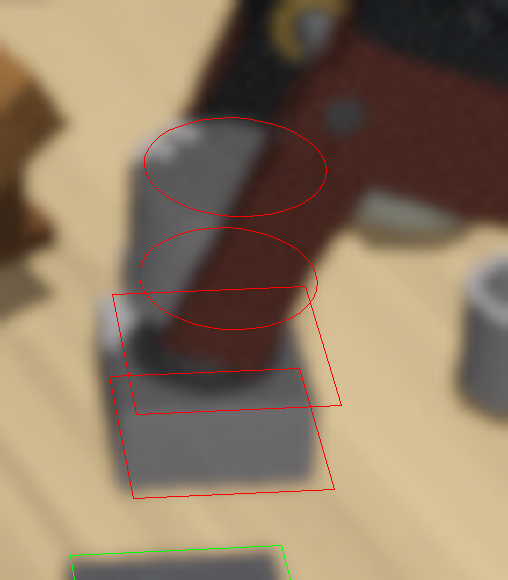

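View pics/s13.png

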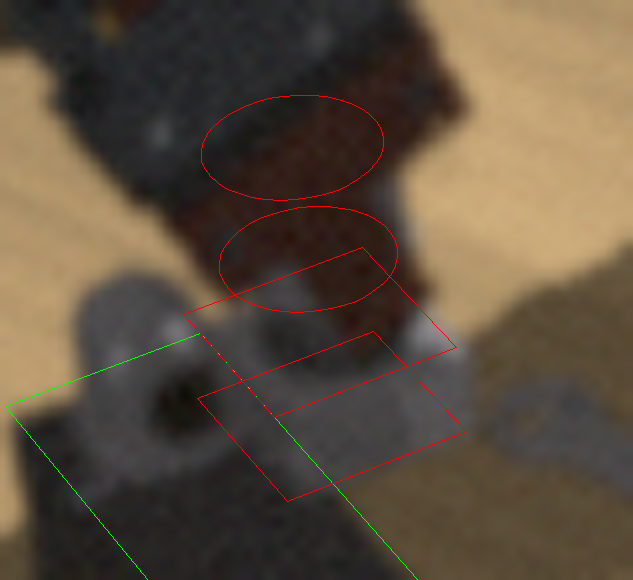

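View pics/w13.png

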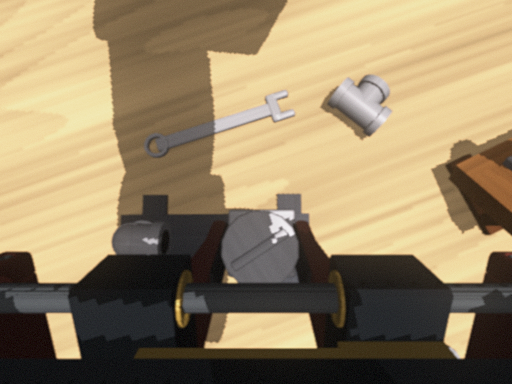

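```bash
python3 - <<'E'
from h import *
np.set_printoptions(precision=4,suppress=True)
p,Q=pose()
plan(led(6,1.0,47)[0],TL(),8)
print(TL().inv().apply([0,0,-1]),TL().inv().apply(R.from_euler("z",YL).apply([1,0,0])))
E
```

```text
n 8 row [-0.0037, -0.0002, 0.0086, -0.01, 0.0, 0.03] |d| 0.009364293886887575 |w| 0.03162277660168379
mid [ 574. -260.  304.] end [ 574.8 -260.6  276.1] err [-0.   -0.08 -0.02] 0.048
[-0.3746  0.      0.9272] [-0.9272  0.     -0.3746]
```

Call:
{"name": "jog_arm", "arguments": {
  "steps": [
    [[-0.0037,-0.0002,0.0086,0,0,0,1],[-0.0037,-0.0002,0.0086,0,0,0,1],[-0.0037,-0.0002,0.0086,0,0,0,1],[-0.0037,-0.0002,0.0086,0,0,0,1],[-0.0037,-0.0002,0.0086,0,0,0,1],[-0.0037,-0.0002,0.0086,0,0,0,1],[-0.0037,-0.0002,0.0086,0,0,0,1],[-0.0037,-0.0002,0.0086,0,0,0,1],[0,0,0,0,0,0,1],[0,0,0,0,0,0,1]]
  ]
}}

```text
t: 26.52
ee_pos: [574.5, -261.5, 275.1]
orientation: [-0.476, -2.719, -0.094]
ft_force: [0.5, -0.8, -3.1]
width: 39.6
```

```bash
python3 - <<'E'
from h import *
np.set_printoptions(precision=2,suppress=True)
p,Q=pose();pt,Rt=led(0);o=ctrl.get_obs();print(p-pt,o["ft_force"],o["moment"])
dh=(p-pt)[2]; l=R.from_euler("z",-YL).apply([*(p-pt)[:2],0])[:2];print(l)
vis("side",(260,210,340,300),"d14.png",dh,l[0],45+l[1])
vis("scene",(150,100,230,170),"s14.png",dh,l[0],45+l[1])
E
```

```text
[1.29 0.55 4.94] [ 0.48 -0.84 -3.07] [-0.13 -0.49  0.04]
[1.02 0.96]
```

View pics/d14.png

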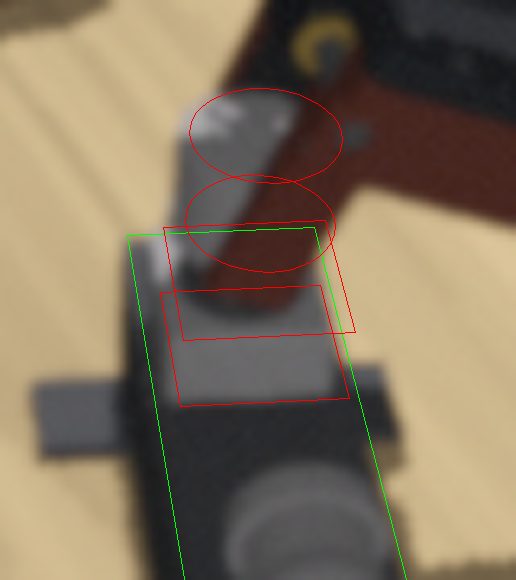

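View pics/s14.png

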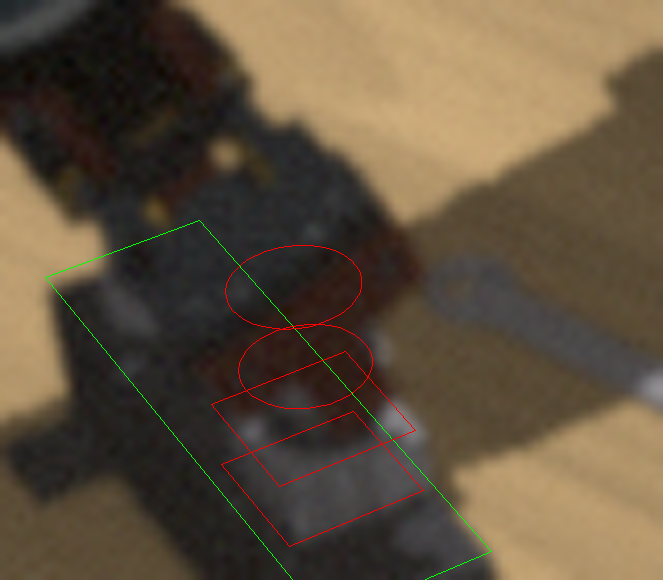

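Call:
{"name": "jog_arm", "arguments": {
  "steps": [
    [[-0.0013,0,0.0006,0,0,0,1],[-0.0004,0,0.0009,0,0,0,1],[-0.0004,0,0.0009,0,0,0,1],[0,0,0,0,0,0,1],[0,0,0,0,0,0,1]]
  ]
}}

```text
t: 27.03
ee_pos: [575.6, -261.8, 273.0]
orientation: [-0.476, -2.721, -0.094]
ft_force: [-0.3, -0.1, -4.3]
width: 39.8
```

Call:
{"name": "jog_arm", "arguments": {
  "steps": [
    [[-0.0004,0,0.0009,0,0,0,1],[0,0,0,0,0,0,1]]
  ]
}}

```text
t: 27.2
ee_pos: [575.6, -261.8, 271.8]
orientation: [-0.476, -2.721, -0.094]
ft_force: [0.3, -1.1, -3.4]
width: 39.6
```

Call:
{"name": "jog_arm", "arguments": {
  "steps": [
    [[-0.0004,0,0.0009,0,0,0,1],[0,0,0,0,0,0,1]]
  ]
}}

```text
t: 27.37
ee_pos: [575.6, -261.9, 270.7]
orientation: [-0.476, -2.721, -0.094]
ft_force: [0.6, 0.7, -3.3]
width: 39.5
```

Call:
{"name": "jog_arm", "arguments": {
  "steps": [
    [[-0.0004,0,0.0009,0,0,0,1],[0,0,0,0,0,0,1]]
  ]
}}

```text
t: 27.53
ee_pos: [575.7, -261.9, 269.7]
orientation: [-0.476, -2.721, -0.094]
ft_force: [0.4, -0.3, -3.8]
width: 39.8
```

Call:
{"name": "jog_arm", "arguments": {
  "steps": [
    [[-0.0004,0,0.0009,0,0,0,1],[0,0,0,0,0,0,1]]
  ]
}}

```text
t: 27.7
ee_pos: [575.8, -261.9, 269.4]
orientation: [-0.476, -2.721, -0.094]
ft_force: [-0.8, 1.0, 1.5]
width: 39.6
```

Call:
{"name": "jog_arm", "arguments": {
  "steps": [
    [[-0.0004,0,0.0009,0,0,0,1],[0,0,0,0,0,0,1]]
  ]
}}

```text
t: 27.87
ee_pos: [576.0, -261.6, 269.1]
orientation: [-0.476, -2.721, -0.095]
ft_force: [-0.4, 2.9, 7.3]
width: 39.4
```

```bash
python3 - <<'E'
from h import *
np.set_printoptions(precision=2,suppress=True)
p,Q=pose();pt,Rt=led(0);o=ctrl.get_obs();print(p-pt,o["ft_force"],o["moment"])
l=R.from_euler("z",-YL).apply([*(p-pt)[:2],0])[:2];print(l)
vis("side",(260,210,340,300),"d15.png",0,l[0],45+l[1])
E
```

```text
[ 2.85  0.4  -1.07] [-0.37  2.93  7.29] [ 0.53  0.22 -0.14]
[2.55 1.35]
```

View pics/d15.png

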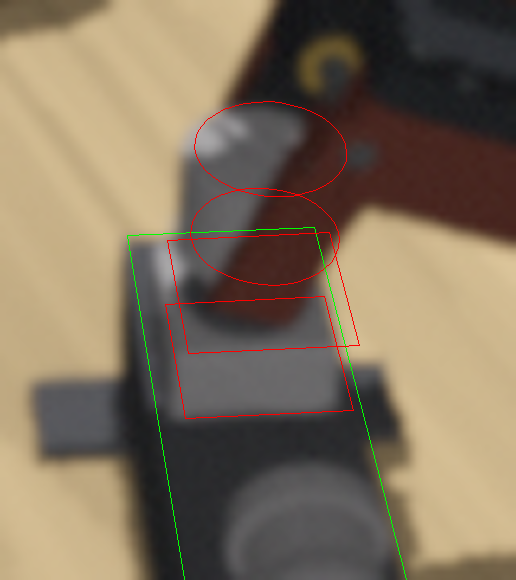

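Call:
{"name": "jog_arm", "arguments": {
  "steps": [
    [[0,0,0,0,0,0,0.3],[0,0,0,0,0,0,0],[0,0,0,0,0,0,-1],[0,0,0,0,0,0,-1],[0,0,0,0,0,0,-1],[0,0,0,0,0,0,-1],[0,0,0,0,0,0,-1],[0,0,0,0,0,0,-1]]
  ]
}}

```text
t: 28.58
ee_pos: [575.7, -261.9, 267.8]
orientation: [-0.476, -2.721, -0.094]
ft_force: [-0.5, 0.8, -0.2]
width: 80.6
```

```bash
python3 - <<'E'
from h import *
cv2.imwrite("pics/w16.png",ctrl.get_image("wrist")[:,:,::-1])
vis("side",(260,210,340,300),"d16.png",0,1,46)
E
```

```text
(no output)
```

View pics/d16.png

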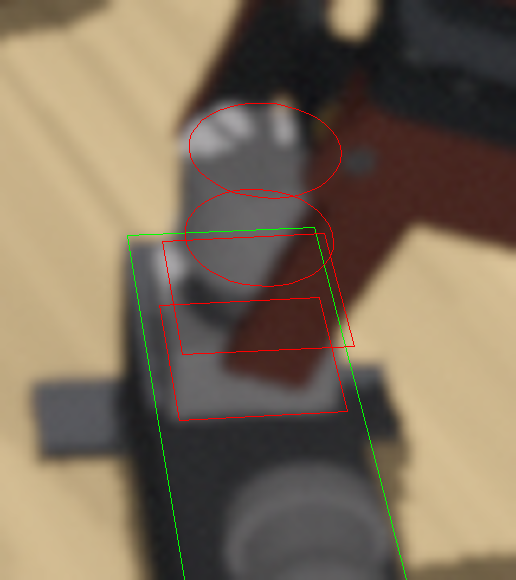

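View pics/w16.png

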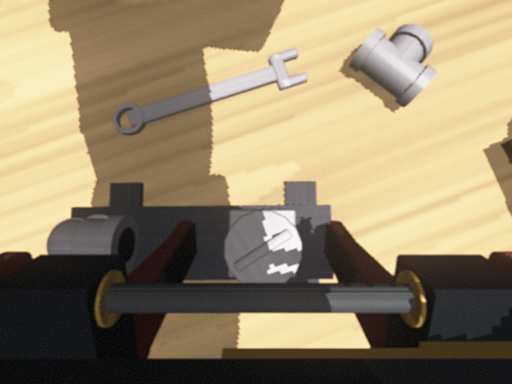

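Standing free. The fingers are clear on both sides (wrist 190/330 against the cap at 225–302), so I'll retreat along the tool.

Call:
{"name": "jog_arm", "arguments": {
  "steps": [
    [[0,0,0,0,0,0,-1],[0,0,-0.01,0,0,0,-1],[0,0,-0.02,0,0,0,-1],[0,0,-0.03,0,0,0,-1],[0,0,-0.03,0,0,0,-1],[0,0,-0.03,0,0,0,-1],[0,0,-0.03,0,0,0,-1],[0,0,0,0,0,0,-1],[0,0,0,0,0,0,-1]]
  ]
}}

```text
t: 29.43
ee_pos: [629.3, -281.3, 409.6]
orientation: [-0.477, -2.725, -0.092]
ft_force: [-0.6, 0.3, 0.5]
width: 87.8
```

```bash
python3 - <<'E'
from h import *
vis("side",(260,190,340,280),"d17.png",0,1,46)
cv2.imwrite("pics/side17.png",ctrl.get_image("side")[:,:,::-1])
cv2.imwrite("pics/scene17.png",ctrl.get_image("scene")[:,:,::-1])
vis("wrist",(120,150,400,340),"w17.png",0,0,46)
o=ctrl.get_obs();print(o["t"],o["ft_force"])
E
```

```text
29.6333 [-0.05919579 -0.00746798  0.18748071]
```

View pics/d17.png

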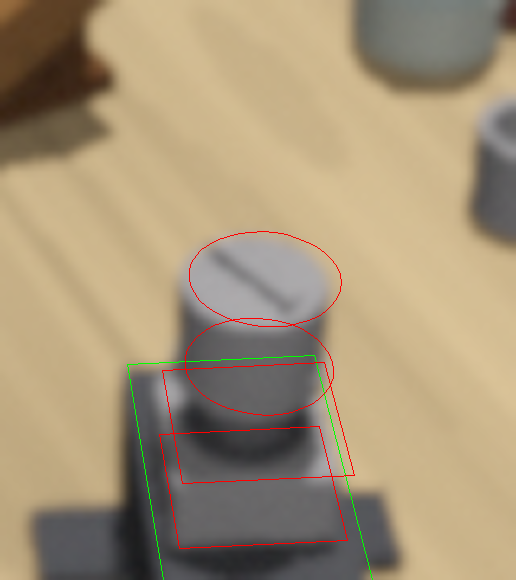

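View pics/scene17.png

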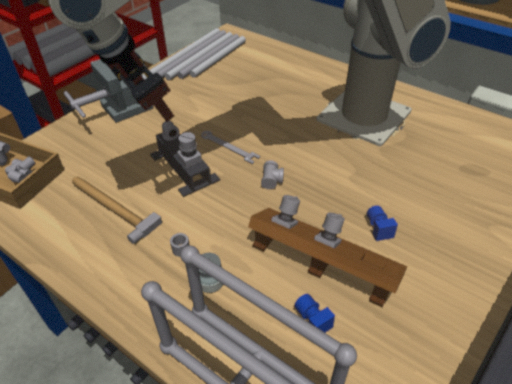

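View pics/w17.png

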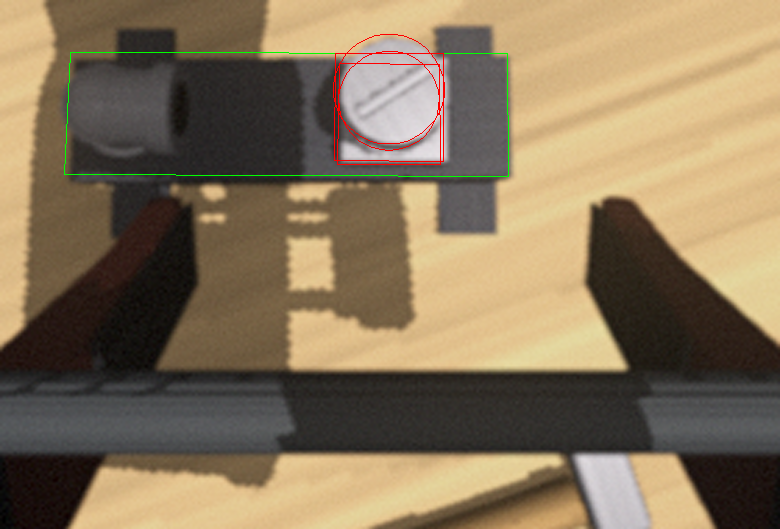

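The piece stands upright at about (390,100) in the wrist crop, with its foot inside the ledge outline. The two sound pieces are still seated in the scene view at (289,207) and (332,229), and the bystanders are where they were. Handing in.

```bash
python3 - <<'E'
from h import *
print(ctrl.close_job(), ctrl.get_obs()["t"])
E
```

```text
the job is handed in; nothing more can be done
the job is handed in; nothing more can be done
```

The loose-capped piece, from the +y pocket, now stands upright on the free half of the ledge, and the job was handed in at about 30 s of the 66 s allowed. No verdict was reported, so success rests on my own checks.

- **Twist test:** The middle and −y caps came up hard at about 22–26°, with 0.74 and 0.66 N m about the cap axis, so I left them there. The +y cap turned the full 50° with almost no torque (0.03 N m or less), and its rib turned along with the jaws.
- **Placing:** I regripped the +y piece square to its foot, lifted it out along its own axis and lowered it in 1 mm steps until I felt contact at about 7 N. I then released it and backed off.
- **Last checks:** The side and wrist pictures show the piece upright, with its whole foot on the ledge top and about 45 mm from the middle towards the free end. The two sound pieces are seated in their pockets, and the bystanders look unmoved. The wrist force read about zero after release.
- **What disagreed:**
  - With the tool square to the pieces, the wrist came close to its joint limits at the middle one. I gripped with the tool tilted 22° and turned it about each piece's axis instead.
  - Contact came about 1 mm lower than I had calculated, and the foot showed 1–2 mm towards the robot from where I predicted, both within tolerance.
  - I judged the sound caps hard from torque, not from a direct reading of their angle.

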